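Set the rack reader's guide rail and load the vial racks

ROBOT

A 7-joint arm with a two-finger parallel gripper is mounted at the origin on the work surface. World frame = base frame: x ahead of the robot, y to its left, z up, the work surface at z = 0. Lengths are in m, angles in rad, forces in N, time in s.
With the tool pointing down it reaches from about 0.425 to 0.8 m from the base axis. Payload 8.3 kg.
Tool frame: the origin (TCP) lies at the very end of the fingers, on their centre line; the grasp point (between the pads) lies manip.grasp_offset behind it (manip.grasp_offset is the distance from the TCP to the grasp point, in m); z points along the fingers, y is the line along which they close (so a half turn about z gives the same grasp; the last joint's range is limited). The gripper opens to 85 mm and grips with 20 to 120 N. Pads are 22 mm wide; open, the fingers measure 114 mm over their backs; the gripper's body (76 mm by 85 mm) begins 54 mm behind the grasp point. The pads swing forward as they close: fully open they stand 13 mm farther back than shut.
Start: joints at [1.193, 0.383, 0.016, 1.37, -0.006, 1.388, -0.046], TCP at [0.194, -0.594, 0.202] pointing down, gripper open.
Joint ranges: [-2.95, 2.95], [-0.25, 2.06], [-1.52, 1.56], [0.18, 2.33], [-1.44, 4.58], [0.02, 2.06], [-3.01, 3.01]. Speed limits (rad/s): [2.39, 2.39, 3.01, 3.01, 3.14, 3.14, 3.14].

INTERFACE

Orientations are given as a unit quaternion [x, y, z, w].
In Python, from rig import manip gives the robot as it stands.
- The arm moves only by the tool move_arm, never from a script. Its argument "series" is a list of rows, each a list of 5 numbers: the opening in per cent of the stroke, from 0 (shut) to 100 (fully open), then the shift along the tool's x, y, z in m, then the turn about the tool's z in rad. In form: [[claw, x, y, z, turn], ...]. A call has 1 to 10 rows; each row is the pose to reach, as a shift and turn from the pose commanded when the call began, along the tool's axes at that moment; what a row does not reach only later rows make up. A row lasts 1/8 s, in which the tool goes at most 62.5 mm and 10.7 degrees, less where a joint would pass 70% of its speed; a pose out of reach is approached as far as the arm can. A call with a gripper value outside its range is refused whole. The fingers move at their own pace and stop on an object; "grip_force" is the grip in N (left out, the last holds). Time passes only in rows, so rows that repeat a pose let the fingers close. It gives the time, the measured TCP pose, the force, the opening and the grip force at its end, in the units of the state.
- manip.get_obs(): the state, without advancing time (a new reading comes with each control period).
- manip.get_image(name): name is "scene" or "top" or "wrist"; returns a dict with "pixels" (400x640x3 uint8, blue, green, red), "vertical_fov" (degrees; the focal length in pixels is half the picture's height over the tangent of half this angle, whatever the lens; pixels are square), "cx", "cy" (the principal point, pixels), "R" (3x3) and "t" (3): a world point X has camera coordinates R X + t. Camera axes: x right, y down, z forward; pixel columns grow to the right and rows downward; lengths in m; the calibration is good to about 2 mm. A picture is of the moment at which its call begins. There is no depth.
- manip.close_job(): hands the job in; it is judged then, once.
Trained networks look in the newest picture that a camera, given by its name, has taken for a name from the list of things; names that differ only in an ending like _2 or _b are one class to them, and where a whole thing is asked for, a point or a joint stands for the part that bears it (a point fixed in the world has none). Each returns a list of dicts, best first, with "score" (0 to 1); they miss things now and then, are a little off and sometimes report something else, mostly with a low value. They report only what shows in the picture. A call takes as long as a camera call.
- manip.silhouettes(thing, camera): "pixels" (400x640 bool, what is visible of it) and "bbox" ([left, top, width, height] in pixels, round what is visible of it).
The state is a dict: "clock": time; "joint_pos": joint angles; "dq": joint speeds; "tau": joint torques, N m; "tcp_pos": TCP position; "tool_rot": TCP orientation; "force": force on the tool from outside, world axes, zero at the start; "ft_torque": the same for the moment, N m; "gripper_width": finger opening in m; "gripper_force": force on a finger pad.
Only numpy, scipy, OpenCV 4.12 (cv2) and the standard library are available. Lean on these libraries where they do the work, as an engineer would, in place of code of your own. Each camera call takes 0.05 s, during which the arm holds its last target. There are 200 camera calls.

TASK

Set up the rack reader for these vial racks: swing both orange clamp levers back (counter-clockwise) until they stand square to the rail, slide the guide rail by its blue fin until its red pointer is in line with the red mark, and swing both levers clockwise again until they are tight and lie along the rail. Then stand every vial rack from the bench lengthwise in the lane and push it along under the hood until its tail is past the green line (each rack pushes the ones before it further in), and finally press the green start button. Leave the other things on the bench where they are.

Things in the scene. Friction and masses are not known exactly. Their poses are not given: they have to be found in the camera images.
- reader: Rack reader, white instrument on a grey deck, fixed to the bench, all offsets in mm in this frame. Origin: underside, on the lane's centre line; z up, y along the lane from its open infeed end into the hood, x across, away from the robot. Deck x -190..100, y -240..250, top z 20 is the lane floor. Fixed rail: lip 10 high over the deck, lane face at x 21, y -235..-15.
- load_line (a point): Middle of the green line across the lane floor, at x 0, y -85, z 20 of the reader. Racks are set down in the lane before it (y -235 to -85) and pushed on until the tail is past it; beyond it there is room for three racks end to end and 24 to spare.
- hood (a point): Middle of the hood's mouth at the lane floor, x 0, y -15, z 20 of the reader. The hood is a tunnel from there to y 250: outside x -45 to 93, top z 106 over the lane and z 130 beyond x 21; inside walls at x -27 and 21, 64 clear height over the lane floor, end stop at y 215.
- mark (a point): Red line on the white scale strip at the deck's infeed end; x -46, y -222, z 20 of the reader. The rail's red pointer belongs in line with it (same x in the reader's frame).
- rail_pointer (a point): Tip of the red pointer on the infeed end of the adjustable rail, at z 22 of the reader; it moves with the rail.
- rail_grip (a point): Top centre of the blue upright grip fin on the adjustable rail: 10 thick (reader's x), 26 long (reader's y), top at z 65, standing on the flange (top z 25). Pinch it to slide the rail: 3 N when both clamps are slack.
- rail (a joint): Adjustable rail, m: aluminium angle on two slotted bolt holes, reader's y -220..-25; lip 10 high and 8 thick along the lane, flange 5 thick reaching 145 from the lane face towards the robot. 0 is the narrowest lane (24 mm wide), growing as the rail slides to the reader's -x, at most 0.036; on the mark at 0.018 (lane 42 mm). Starts too narrow for the racks.
- clamp_a (a joint): Clamp lever on the rail bolt nearer the infeed end, rad: 0 slack, arm square to the rail, to the reader's -x; grows clockwise seen from above to 1.65; tight at 1.57, arm along the rail, to the reader's +y. Round orange arm 13 thick, level, z 48 of the reader, to 65 from the axis. Takes 0.2 N m, 0.45 where its cam bites (from 0.9 on); left under 1.3 it may spring loose. Starts tight.
- clamp_b (a joint): The other clamp lever, on the rail bolt nearer the hood; otherwise the same as clamp_a.
- clamp_a_axis (a point): Turning axis of clamp_a at the height of its arm's centre line: x -120, y -200, z 48 of the reader (black hub 20 across, top z 54).
- clamp_b_axis (a point): Turning axis of clamp_b, likewise: x -120, y -115, z 48 of the reader.
- start (a joint): Green start button on the hood over the lane, m: 0 released, 0.006 fully pressed (5 N; counts from 0.004), springs back.
- start_top (a point): Top centre of the green start button, 30 across; presses straight down.
- rack_a: Vial rack, loose, upright on the bench: a white block 36 wide (its x), 92 long (its y), 40 high, with ten vials (red caps) standing 12 higher (52 in all; they fill 30 by 84). About 0.16 kg. Origin: centre of the underside; z up; either end may lead. Only some of the four racks are there in a run, the rest are absent.
- rack_b: Vial rack, loose, upright on the bench: a blue block 36 wide (its x), 92 long (its y), 40 high, with ten vials (silver caps) standing 12 higher (52 in all; they fill 30 by 84). About 0.16 kg. Origin: centre of the underside; z up; either end may lead. Only some of the four racks are there in a run, the rest are absent.
- rack_c: Vial rack, loose, upright on the bench: a white block 36 wide (its x), 92 long (its y), 40 high, with ten vials (green caps) standing 12 higher (52 in all; they fill 30 by 84). About 0.16 kg. Origin: centre of the underside; z up; either end may lead. Only some of the four racks are there in a run, the rest are absent.
- rack_d: Vial rack, loose, upright on the bench: a blue block 36 wide (its x), 92 long (its y), 40 high, with ten vials (yellow caps) standing 12 higher (52 in all; they fill 30 by 84). About 0.16 kg. Origin: centre of the underside; z up; either end may lead. Only some of the four racks are there in a run, the rest are absent.
- reagent: Bystander, to be left alone: white jar with red cap, 64 across, 140 high. Origin: centre of its underside.
- beaker: Bystander, to be left alone: glass beaker, 72 across, 90 high. Origin: centre of its underside.
- tipbox: Bystander, to be left alone: white and blue pipette tip box, 85 by 122 by 69. Origin: centre of its underside.
- crimper: Bystander, to be left alone: black hand crimper lying flat, about 230 by 50 by 26. Origin: centre of its underside near its middle.
- dish: Bystander, to be left alone: clear lidded dish, 84 across, 34 high. Origin: centre of its underside.

How it is judged:
By the outcome, as a careful person would: the job done as asked, in the order asked, and still so for the second after the job is handed in, with the robot touching nothing.
Of rack_a, rack_b, rack_c, rack_d only 2 to 3 are there at a start; the rules pass over those that are not, and their reading is None.
At some moment in a run one of rack_a, rack_b, rack_c, rack_d may be knocked a few centimetres aside while the robot is not near it.
Once in a run the grip may slacken for a moment while it holds something.
It also fails if it takes over 210 s, if anything falls off the work surface, if the arm or the gripper's body presses on something with over 40 N, if the wrist force passes 120 N, or if a joint passes its speed limit or range.

## Working session

There is one attempt and no reset: what is moved stays moved. The work goes in short steps, Python scripts to look and compute and a tool call to move; the robot and the scene stay as the last step left them, time stands still between calls to the robot, and variables do not carry over. Pictures are saved under pics/ and viewed, at most 14 in all, crops included, and the job is handed in when it is done.

Besides the shell and the picture viewer there is one more tool, called after ">>>" by a JSON object that holds its "op" and its "data", one argument or row to a line. move_arm: Moves the arm, as the interface text tells. Its arguments: {"type":"object","properties":{"series":{"type":"array"},"grip_force":{"type":"number"}},"required":["series"]}

```bash
ls; mkdir -p pics; python3 - <<'E'
from rig import manip
import cv2,numpy as np
o=manip.get_obs()
for k,v in o.items(): print(k,np.round(v,4))
print(manip.grasp_offset)
ims=[]
for n in ["scene","top","wrist"]:
    i=manip.get_image(n); cv2.imwrite(f"pics/{n}0.png",i["pixels"]); print(n,i["vertical_fov"],i["cx"],i["cy"],np.round(i["R"],4).tolist(),np.round(i["t"],4))
E
```

```text
pics
clock 0.0
joint_pos [ 1.1931  0.3842  0.0164  1.3712 -0.0063  1.3882 -0.0465]
dq [ 0.0012  0.001   0.0013  0.0001 -0.0003  0.0006  0.0014]
tau [ 2.00000e-04 -6.27600e+01  8.44700e-01 -3.71822e+01  1.68000e-02
  1.42000e-02 -1.00000e-04]
tcp_pos [ 0.1934 -0.5937  0.2013]
tool_rot [ 9.876e-01  1.568e-01 -2.000e-04 -1.000e-03]
force [-0.5024 -0.23   -0.3562]
ft_torque [ 0.0239 -0.0045  0.0153]
gripper_force 0.0
gripper_width 0.0853
0.0187
scene 55.02854815035281 313.22538906883995 195.3913643879462 [[0.8892, 0.4574, -0.0086], [0.378, -0.7451, -0.5495], [-0.2578, 0.4854, -0.8354]] [-0.4539 -0.2177  1.2878]
top 44.70261872742812 314.20517015828955 195.45776910637866 [[0.0238, -0.9997, 0.009], [-0.9953, -0.0245, -0.0935], [0.0937, -0.0067, -0.9956]] [-0.0804  0.5275  1.3294]
wrist 71.55114922078857 318.3670564005087 201.3360050041207 [[0.3087, -0.9512, -0.0006], [-0.9108, -0.2958, 0.2878], [-0.2739, -0.0883, -0.9577]] [-0.6236 -0.0368  0.3778]
```

View pics/top0.png

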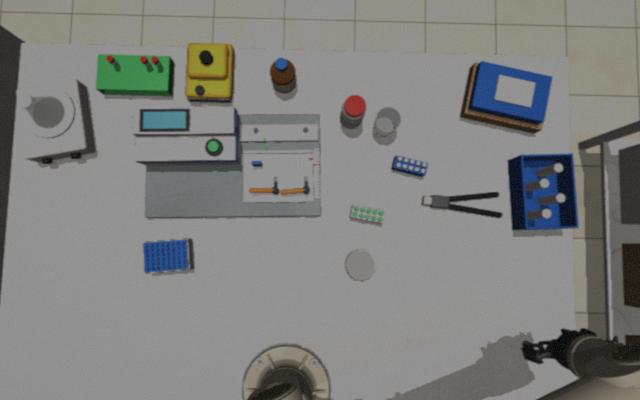

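View pics/scene0.png

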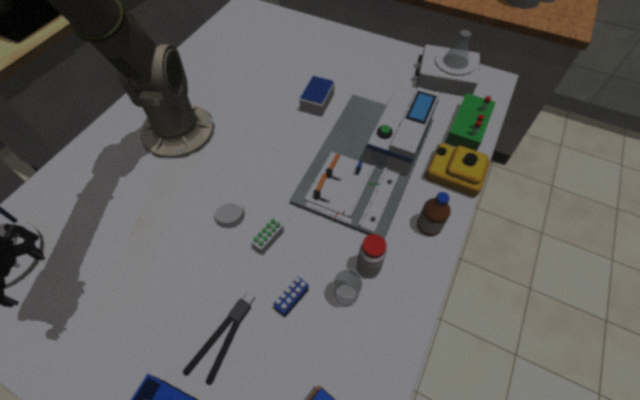

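Top view: reader with deck corners about (145,115)–(320,217), racks b (silver caps) at (410,166) and c (green caps) at (368,214); levers at (263,190) and (293,190). No other racks are visible. I'll zoom in for the reader pose.

```bash
python3 - <<'E'
import cv2,numpy as np
i=cv2.imread("pics/top0.png")[95:235,130:340]
i=cv2.resize(i,None,fx=3.8,fy=3.8,interpolation=cv2.INTER_CUBIC)
for k in range(0,210,20): cv2.putText(i,str(130+k),(int(k*3.8),10),0,.35,(0,0,255)); cv2.line(i,(int(k*3.8),12),(int(k*3.8),18),(0,0,255))
for k in range(0,140,20): cv2.putText(i,str(95+k),(0,int(k*3.8)),0,.35,(0,0,255)); cv2.line(i,(0,int(k*3.8)),(8,int(k*3.8)),(0,0,255))
cv2.imwrite("pics/topc.png",i)
E
```

```text
(no output)
```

View pics/topc.png

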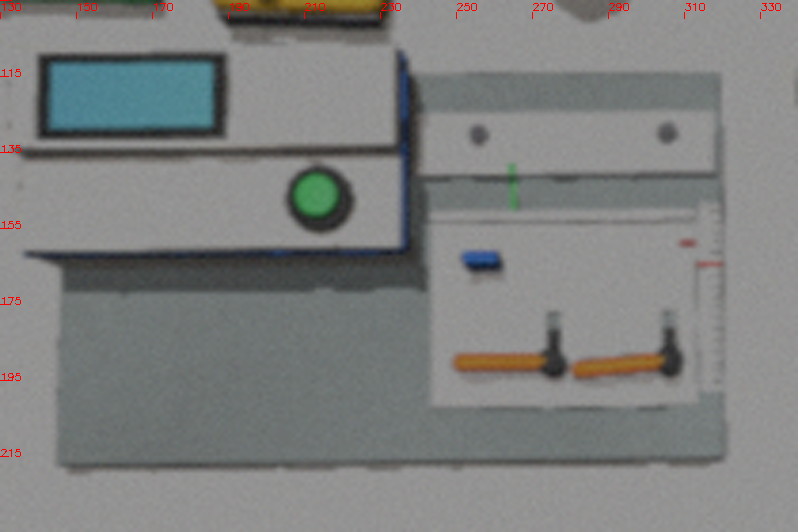

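Crop: deck corners at (724,459), (720,74), (58,464) crop px; hubs at (671,360), (553,363); mark (709,264). Pointer at (688,243) is too narrow, as stated.

```bash
cat > h.py <<'E'
import numpy as np,cv2
from rig import manip
from scipy.optimize import least_squares
from scipy.spatial.transform import Rotation as Ro
def cam(n):
    i=manip.get_image(n); i["f"]=200/np.tan(np.radians(i["vertical_fov"])/2); i["R"]=np.array(i["R"]); i["t"]=np.array(i["t"]); return i
def proj(i,X):
    c=np.atleast_2d(X)@i["R"].T+i["t"]; return c[:,:2]/c[:,2:]*i["f"]+[i["cx"],i["cy"]]
def ray(i,uv,z):
    uv=np.atleast_2d(uv).astype(float); d=np.c_[(uv-[i["cx"],i["cy"]])/i["f"],np.ones(len(uv))]@i["R"]; c=-i["R"].T@i["t"]
    return c+d*((z-c[2])/d[:,2])[:,None]
def w(p,P):  # reader pts (mm) -> world m
    P=np.atleast_2d(P)/1000.; c,s=np.cos(p[2]),np.sin(p[2])
    return np.c_[p[0]+c*P[:,0]-s*P[:,1],p[1]+s*P[:,0]+c*P[:,1],P[:,2]]
def inv(p,X):
    X=np.atleast_2d(X); c,s=np.cos(p[2]),np.sin(p[2]); d=X[:,:2]-p[:2]
    return np.c_[c*d[:,0]+s*d[:,1],-s*d[:,0]+c*d[:,1],X[:,2]]*1000
def fit(i,P,uv,p0=(.6,.1,0)):
    r=least_squares(lambda p:(proj(i,w(p,P))-uv).ravel(),p0,loss='soft_l1'); return r.x,proj(i,w(r.x,P))-uv
E
python3 - <<'E'
from h import *
i=cam("top")
P=np.array([[-190,-240,20],[100,-240,20],[-190,250,20],[-120,-200,54],[-120,-115,54],[-46,-222,20]])
uv=np.array([[724,459],[720,74],[58,464],[671,360],[553,363],[709,264]])/3.8+[130,95]
p,r=fit(i,P,uv); print(p.round(4),r.round(2))
print("button",inv(p,ray(i,np.array([[316,194]])/3.8+[130,95],.115)))
print("fin top",inv(p,ray(i,np.array([[481,258]])/3.8+[130,95],.065)))
print("ptr",inv(p,ray(i,np.array([[688,243]])/3.8+[130,95],.022)))
for n in ["rack_a","rack_b","rack_c","rack_d","beaker","dish","crimper","reagent","tipbox"]:
    for s in manip.silhouettes(n,"top")[:4]:
        b=s["bbox"]; cn=cv2.minAreaRect(np.argwhere(s["pixels"])[:,::-1].astype(np.float32)); box=cv2.boxPoints(cn)
        print(n,round(s["score"],2),np.round(cn,1) if 0 else (np.round(cn[0]),np.round(cn[1]),round(cn[2])),ray(i,cn[0],.045).round(3))
E
```

```text
[0.6551 0.1571 0.0317] [[ 0.78  0.22]
 [ 0.88 -0.52]
 [-0.52  0.22]
 [ 0.12  0.09]
 [-0.02 -0.49]
 [-2.15  0.39]]
button [[ -9.46792193  43.85854098 115.        ]]
fin top [[-46.66129521 -64.41922551  65.        ]]
ptr [[ -29.44502613 -212.63305895   22.        ]]
rack_a 0.97 (array([409., 166.]), array([36., 16.]), 14) [[ 0.616 -0.327  0.045]]
rack_a 0.74 (array([367., 214.]), array([35., 15.]), 11) [[ 0.48  -0.214  0.045]]
rack_a 0.46 (array([278., 176.]), array([53., 70.]), 90) [[0.577 0.033 0.045]]
rack_b 0.97 (array([409., 166.]), array([36., 16.]), 14) [[ 0.616 -0.327  0.045]]
rack_b 0.74 (array([367., 214.]), array([35., 15.]), 11) [[ 0.48  -0.214  0.045]]
rack_b 0.46 (array([278., 176.]), array([53., 70.]), 90) [[0.577 0.033 0.045]]
rack_c 0.97 (array([409., 166.]), array([36., 16.]), 14) [[ 0.616 -0.327  0.045]]
rack_c 0.74 (array([367., 214.]), array([35., 15.]), 11) [[ 0.48  -0.214  0.045]]
rack_c 0.46 (array([278., 176.]), array([53., 70.]), 90) [[0.577 0.033 0.045]]
rack_d 0.97 (array([409., 166.]), array([36., 16.]), 14) [[ 0.616 -0.327  0.045]]
rack_d 0.74 (array([367.
[... 167 characters left out ...]
), array([26., 30.]), 45) [[ 0.742 -0.263  0.045]]
beaker 0.54 (array([461., 204.]), array([25., 78.]), 90) [[ 0.512 -0.471  0.045]]
dish 0.95 (array([360., 264.]), array([30., 30.]), 90) [[ 0.344 -0.196  0.045]]
crimper 0.77 (array([462., 204.]), array([25., 79.]), 90) [[ 0.512 -0.473  0.045]]
crimper 0.18 (array([360., 264.]), array([31., 31.]), 90) [[ 0.345 -0.195  0.045]]
reagent 0.68 (array([353., 112.]), array([23., 34.]), 18) [[ 0.765 -0.169  0.045]]
reagent 0.48 (array([168., 256.]), array([33., 50.]), 87) [[0.354 0.323 0.045]]
reagent 0.42 (array([278., 176.]), array([54., 70.]), 89) [[0.58  0.033 0.045]]
tipbox 0.92 (array([169., 255.]), array([32., 50.]), 86) [[0.355 0.322 0.045]]
```

>>> {"op": "move_arm", "data": {
  "series": [
    [100,0.046,-0.039,-0.01,-0.13],
    [100,0.092,-0.078,-0.02,-0.26],
    [100,0.138,-0.117,-0.03,-0.39],
    [100,0.184,-0.156,-0.04,-0.52],
    [100,0.23,-0.195,-0.05,-0.65],
    [100,0.276,-0.234,-0.05,-0.78],
    [100,0.322,-0.273,-0.05,-0.91],
    [100,0.368,-0.312,-0.05,-1.04],
    [100,0.414,-0.351,-0.05,-1.17],
    [100,0.46,-0.39,-0.05,-1.287]
  ]
}}

```text
clock: 1.9
tcp_pos: [0.511, -0.0794, 0.2527]
tool_rot: [0.695, 0.719, 0.0, 0.001]
force: [0.5, -0.9, -0.2]
gripper_width: 0.0854
gripper_force: 0.0
```

>>> {"op": "move_arm", "data": {
  "series": [
    [100,0.04,0.03,0,0],
    [100,0.08,0.06,0,0],
    [100,0.11,0.07,0,0],
    [100,0.11,0.07,0,0]
  ]
}}

```text
clock: 2.4
tcp_pos: [0.5768, 0.0348, 0.2521]
tool_rot: [0.694, 0.72, 0.001, -0.001]
force: [0.4, -0.0, 0.2]
gripper_width: 0.0855
gripper_force: 0.0
```

```bash
python3 - <<'E'
from h import *
i=cam("wrist"); cv2.imwrite("pics/w1.png",i["pixels"]); np.savez("w1.npz",**i)
p=[.6551,.1571,.0317]
P=[[-120,-200,54],[-120,-115,54],[-46,-222,20],[-46,-64,65],[0,-85,20],[21,-235,30],[21,-15,30],[-190,-240,20],[0,0,106]]
print(proj(i,w(p,P)).round(), -i["R"].T@i["t"], manip.get_obs()["tcp_pos"])
E
```

```text
[[292. 230.]
 [291. 172.]
 [341. 235.]
 [348. 133.]
 [376. 147.]
 [385. 245.]
 [397.  94.]
 [251. 245.]
 [398.  73.]] [0.57326899 0.10869009 0.42296272] [0.576711   0.03242406 0.25218446]
```

View pics/w1.png

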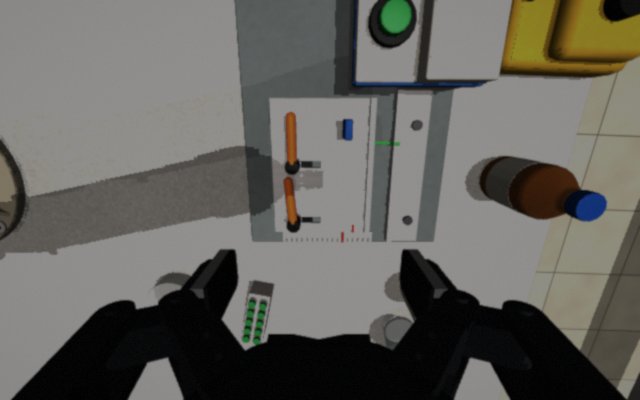

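```bash
python3 - <<'E'
import cv2
i=cv2.imread("pics/w1.png")[85:250,240:450]
i=cv2.resize(i,None,fx=3.6,fy=3.6,interpolation=cv2.INTER_CUBIC)
i=cv2.convertScaleAbs(i,alpha=1.3)
cv2.imwrite("pics/w1c.png",i)
E
```

```text
(no output)
```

View pics/w1c.png

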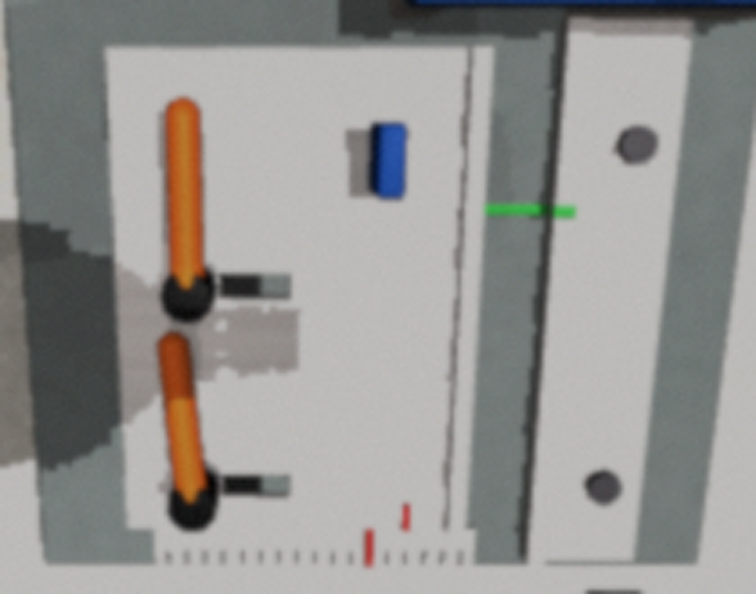

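Crop of wrist view: hubs (193,503), (187,294); deck corners (45,563), (698,563); fixed rail lip edge (530,560)–(567,20); mark (369,548), pointer (406,517), fin top centre (392,160).

```bash
cat >> h.py <<'E'
def hands(p):
    o=manip.get_obs(); q=o["tool_rot"]; R=Ro.from_quat(q).as_matrix(); x=R[:,0]
    print("clock",round(o["clock"],2),"tcp reader mm",inv(p,o["tcp_pos"]).round(1),"yaw-err deg",round(np.degrees(np.arctan2(x[1],x[0])-p[2]),2),"F",np.round(o["force"],1),"w",round(o["gripper_width"]*1e3,1))
E
python3 - <<'E'
from h import *
i=dict(np.load("w1.npz"))
S=lambda a:np.array(a)/3.6+[240,85]
P=np.array([[-120,-200,54],[-120,-115,54],[-190,-240,20],[100,-240,20],[21,-235,30],[-120,-200,54],[-120,-115,54]])
uv=S([[193,503],[187,294],[45,563],[698,563],[530,560],[193,503],[187,294]])
p,r=fit(i,P,uv,(.655,.157,.03)); print(p.round(4),r.round(2))
print("mark,ptr",inv(p,ray(i,S([[369,548]]),.020)),inv(p,ray(i,S([[406,517]]),.022)))
print("fin",inv(p,ray(i,S([[392,160]]),.065)),"line",inv(p,ray(i,S([[512,210]]),.02)),"railtop",inv(p,ray(i,S([[530,560],[567,22]]),.03)))
hands(p)
E
```

```text
[0.6564 0.1649 0.0354] [[ 0.02  0.79]
 [ 0.06 -0.45]
 [-0.62 -0.27]
 [ 1.05 -0.32]
 [-0.41  0.31]
 [ 0.02  0.79]
 [ 0.06 -0.45]]
mark,ptr [[ -46.65128198 -233.3367742    20.        ]] [[ -31.23037073 -217.90793672   22.        ]]
fin [[-46.63267931 -66.9381292   65.        ]] line [[  6.3693097 -87.8511997  20.       ]] railtop [[  21.59626467 -234.47851513   30.        ]
 [  19.79469075  -19.21351677   30.        ]]
clock 2.45 tcp reader mm [[ -84.3 -129.6  252.2]] yaw-err deg 89.9 F [-0.2 -1.4 -0. ] w 85.1
```

```bash
python3 - <<'E'
from h import *
i0=dict(np.load("w1.npz")); i=cam("wrist"); t=cam("top"); np.savez("w2.npz",**i)
g=lambda k:np.float32(cv2.cvtColor(k["pixels"],cv2.COLOR_BGR2GRAY)[85:245,240:450])
print("shift",cv2.phaseCorrelate(g(i0),g(i)), (-i["R"].T@i["t"]), (-i0["R"].T@i0["t"]))
S=lambda a:np.array(a)/3.6+[240,85]
sh=np.array(cv2.phaseCorrelate(g(i0),g(i))[0])
P=np.array([[-120,-200,54],[-120,-115,54],[-190,-240,20],[100,-240,20],[21,-235,30],[-120,-200,54],[-120,-115,54],[6,-85,20]])
uv=S([[193,503],[187,294],[45,563],[698,563],[530,560],[193,503],[187,294],[512,210]])+sh
p,r=fit(i,P,uv,(.655,.157,.03)); print("wrist",p.round(4),r.round(2).tolist())
Pt=np.array([[-190,-240,20],[100,-240,20],[-190,250,20],[-120,-200,54],[-120,-115,54],[9,-85,20]])
ut=np.array([[724,459],[720,74],[58,464],[671,360],[553,363],[513,186]])/3.8+[130,95]
p,r=fit(t,Pt,ut); print("top",p.round(4),r.round(2).tolist())
hands(p)
E
```

```text
shift ((0.19433394698558004, -1.5601371757718567), 1.064978735755991) [0.57339043 0.10649546 0.4229026 ] [0.57326899 0.10869009 0.42296272]
wrist [0.6572 0.1639 0.0312] [[-0.02, 0.96], [0.1, -0.43], [-0.75, -0.05], [1.07, 0.13], [-0.41, 0.68], [-0.02, 0.96], [0.1, -0.43], [0.06, -1.88]]
top [0.6554 0.1581 0.0323] [[0.47, 0.07], [0.52, -0.66], [-0.82, 0.17], [-0.22, -0.06], [-0.35, -0.61], [0.34, 1.82]]
clock 2.55 tcp reader mm [[ -82.8 -125.6  252.3]] yaw-err deg 89.86 F [0.  0.4 0.2] w 85.5
```

```bash
cat >> h.py <<'E'
p=np.array([.6562,.160,.0325])
def go(P,yaw=0.):
    "shift to TCP at reader mm P with tool x at reader +y turned ccw by yaw"
    o=manip.get_obs(); R=Ro.from_quat(o["tool_rot"]).as_matrix(); d=R.T@(w(p,P)[0]-o["tcp_pos"])
    a=np.arctan2(R[1,0],R[0,0]); t=(a-(p[2]+np.pi/2+yaw)+np.pi)%(2*np.pi)-np.pi
    print("shift",d.round(4),"turn",round(t,3))
E
python3 - <<'E'
from h import *
go([-124,-155,90],.094); go([-124,-155,34],.094)
E
```

```text
shift [-0.0276 -0.0402  0.1624] turn -0.097
shift [-0.0275 -0.0402  0.2184] turn -0.097
```

>>> {"op": "move_arm", "data": {
  "series": [
    [40,-0.01,-0.015,0.05,-0.05],
    [40,-0.02,-0.03,0.1,-0.097],
    [40,-0.0276,-0.0402,0.14,-0.097],
    [40,-0.0276,-0.0402,0.14,-0.097],
    [40,-0.0276,-0.0402,0.14,-0.097]
  ]
}}

```text
clock: 3.18
tcp_pos: [0.5388, 0.002, 0.1144]
tool_rot: [0.661, 0.751, 0.001, 0.001]
force: [0.8, -0.2, 0.5]
gripper_width: 0.0343
gripper_force: 0.0
```

```bash
python3 - <<'E'
from h import *
i=cam("wrist"); cv2.imwrite("pics/w3.png",i["pixels"]); np.savez("w3.npz",**i)
go([-124,-155,34],.094)
P=[[-120,-200,54],[-120,-115,54],[-46,-66,65],[0,-85,20]]
print(proj(i,w(p,P)).round(1),proj(i,manip.get_obs()["tcp_pos"]))
E
```

```text
shift [-0.0011 -0.0024  0.0807] turn 0.001
[[316.9 253.5]
 [326.2 161.9]
 [431.  108.6]
 [456.3 136.2]] [[320.17742125 233.58722024]]
```

View pics/w3.png

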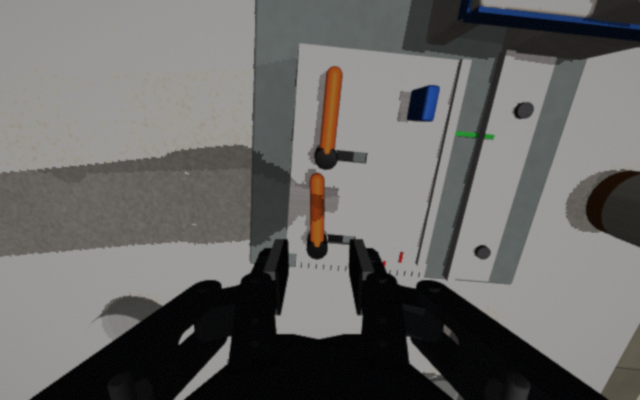

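Hub a at (317,246), lever between fingertips at (285..350,245): the lever is centred. Descend and pinch.

>>> {"op": "move_arm", "data": {
  "series": [
    [40,-0.001,-0.0024,0.04,0],
    [40,-0.001,-0.0024,0.08,0],
    [40,-0.001,-0.0024,0.0807,0],
    [10,-0.001,-0.0024,0.0807,0],
    [10,-0.001,-0.0024,0.0807,0],
    [10,-0.001,-0.0024,0.0807,0]
  ],
  "grip_force": 20
}}

```text
clock: 3.98
tcp_pos: [0.5362, 0.001, 0.0331]
tool_rot: [0.66, 0.751, 0.001, 0.001]
force: [0.6, 0.0, -0.3]
gripper_width: 0.0085
gripper_force: 0.0
```

```bash
python3 - <<'E'
from h import *
hands(p)
ax=np.array([-120,-200.]); c=inv(p,manip.get_obs()["tcp_pos"])[0]
for k in range(1,11):
    a=1.476*k/9 if k<10 else 1.476
    th=.094+a; r=45
    P=[ax[0]-r*np.sin(th),ax[1]+r*np.cos(th),34]; go(P,th)
E
```

```text
clock 3.98 tcp reader mm [[-125.1 -155.    33.1]] yaw-err deg 95.47 F [ 0.6  0.  -0.3] w 8.5
shift [-0.0009 -0.0065 -0.001 ] turn -0.163
shift [-0.0027 -0.0136 -0.001 ] turn -0.327
shift [-0.0056 -0.0204 -0.001 ] turn -0.491
shift [-0.0096 -0.0266 -0.001 ] turn -0.655
shift [-0.0146 -0.0321 -0.001 ] turn -0.819
shift [-0.0203 -0.0366 -0.001 ] turn -0.983
shift [-0.0268 -0.0402 -0.001 ] turn -1.147
shift [-0.0337 -0.0427 -0.001 ] turn -1.311
shift [-0.041 -0.044 -0.001] turn -1.475
shift [-0.041 -0.044 -0.001] turn -1.475
```

The pads closed to 8.5 mm without meeting the 13 mm lever, so look.

```bash
python3 - <<'E'
from h import *
i=cam("wrist"); cv2.imwrite("pics/w4.png",i["pixels"])
P=[[-120,-200,54],[-120,-115,54],[-46,-66,65],[0,-85,20]]
print(proj(i,w(p,P)).round(1),proj(i,manip.get_obs()["tcp_pos"]))
E
```

```text
[[320.9 312.3]
 [335.8 183.5]
 [504.7 102.3]
 [520.5 143.7]] [[318.98420377 233.70230866]]
```

View pics/w4.png

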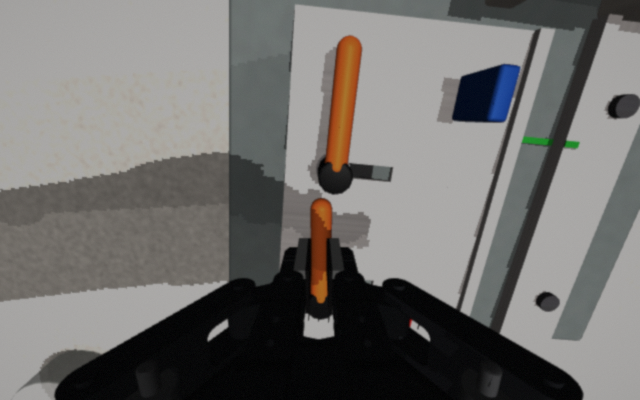

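>>> {"op": "move_arm", "data": {
  "series": [
    [0,0,0,0,0],
    [0,0,0,0,0],
    [0,0,0,0,0],
    [0,0,0,0,0]
  ],
  "grip_force": 20
}}

```text
clock: 4.53
tcp_pos: [0.5351, 0.001, 0.0316]
tool_rot: [0.66, 0.751, -0.0, -0.0]
force: [-0.4, 0.4, -0.7]
gripper_width: -0.0002
gripper_force: 0.0
```

```bash
python3 - <<'E'
from h import *
i=cam("wrist")["pixels"]; s=cam("scene"); q=proj(s,manip.get_obs()["tcp_pos"])[0]; print(q)
a=cv2.resize(i[150:350,240:400],(480,600),interpolation=cv2.INTER_CUBIC)
x,y=q.astype(int); b=cv2.resize(s["pixels"][y-50:y+50,x-25:x+25],(300,600),interpolation=cv2.INTER_CUBIC)
cv2.imwrite("pics/w5.png",cv2.convertScaleAbs(np.hstack([a,b]),alpha=1.6))
E
```

```text
[320.79599762 183.91131708]
```

View pics/w5.png

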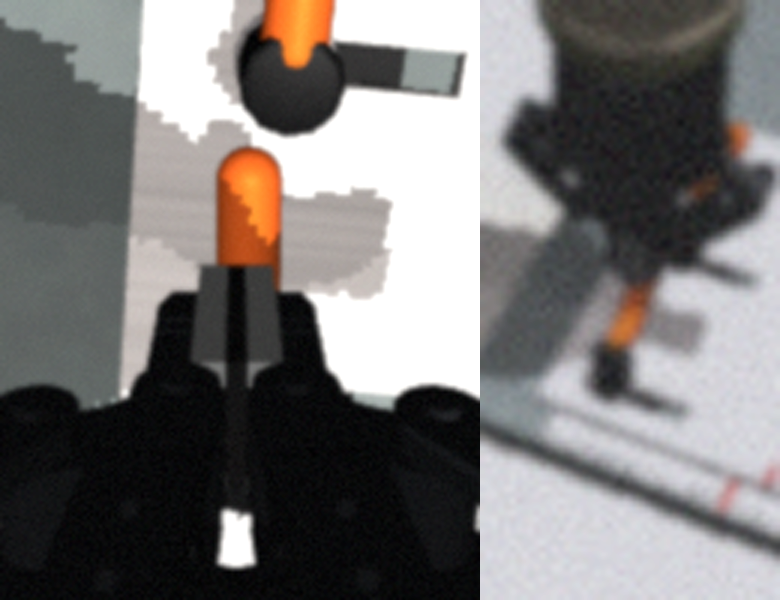

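The shut fingers overlap the lever in the picture with no force, so I triangulate the lever tip and hub heights between the two wrist views.

```bash
python3 - <<'E'
from h import *
a=dict(np.load("w3.npz")); b=cam("wrist")
def tri(u,v):
    f=lambda X:np.r_[(proj(a,X)[0]-u),(proj(b,X)[0]-v)]
    r=least_squares(f,[.54,0,.05]); return inv(p,r.x)[0].round(1),r.fun.round(1)
print("tip a top",tri([317.5,172.5],[320.5,198]))
print("tip b top",tri([335,66],[349.5,36]))
print("green R end",tri([493.5,137],[578.5,145.5]))
print("rail bolt",tri([523.5,110.5],[624,105]))
print("rail bolt2",tri([482,252],[547,301]))
hands(p); o=manip.get_obs(); print(o["gripper_force"],o["clock"])
E
```

```text
tip a top (array([-127.5, -128.1,   37.9]), array([-1.5,  0.3,  1. , -0.2]))
tip b top (array([-121. ,  -38.8,   37. ]), array([-1.2, -0.6,  0.8,  0.4]))
green R end (array([ 33.8, -82.5,  21.7]), array([-0.,  0.,  0., -0.]))
rail bolt (array([ 56.7, -55.9,  18.1]), array([-0. , -1. ,  0. ,  0.7]))
rail bolt2 (array([  58.2, -201.6,   16.2]), array([-0.,  0.,  0., -0.]))
clock 4.67 tcp reader mm [[-126.2 -154.9   31.6]] yaw-err deg 95.48 F [-0.4  0.7  0.3] w -0.1
0.0 4.675
```

>>> {"op": "move_arm", "data": {
  "series": [
    [0,0,0,0.001,0],
    [0,0,0,0.002,0],
    [0,0,0,0.003,0],
    [0,0,0,0.003,0]
  ]
}}

```text
clock: 5.18
tcp_pos: [0.5351, 0.001, 0.0285]
tool_rot: [0.66, 0.751, -0.0, -0.0]
force: [-0.1, -0.0, 0.0]
gripper_width: 0.0001
gripper_force: 0.0
```

```bash
python3 - <<'E'
from h import *
hands(p); o=manip.get_obs(); print(o["gripper_force"],o["ft_torque"])
E
```

```text
clock 5.17 tcp reader mm [[-126.2 -155.    28.5]] yaw-err deg 95.47 F [-0.1 -0.   0. ] w 0.1
0.0 [-0.02669972  0.03974105 -0.02496774]
```

>>> {"op": "move_arm", "data": {
  "series": [
    [0,0,-0.003,0,0],
    [0,0,-0.006,0,0],
    [0,0,-0.009,0,0],
    [0,0,-0.012,0,0],
    [0,0,-0.012,0,0]
  ]
}}

```text
clock: 5.8
tcp_pos: [0.523, -0.0006, 0.0286]
tool_rot: [0.66, 0.751, -0.0, -0.0]
force: [-0.4, -0.5, 0.2]
gripper_width: -0.0003
gripper_force: 0.0
```

```bash
cat >> h.py <<'E'
def orange(i):
    h=cv2.cvtColor(i["pixels"],cv2.COLOR_BGR2HSV); m=cv2.inRange(h,(4,150,60),(18,255,255))
    n,l,st,c=cv2.connectedComponentsWithStats(m)
    for k in range(1,n):
        if st[k,4]>25: print("orange",st[k].tolist(),c[k].round(1))
E
python3 - <<'E'
from h import *
hands(p); i=cam("wrist"); orange(i)
s=cam("scene"); x,y=proj(s,manip.get_obs()["tcp_pos"])[0].astype(int); print(x,y); orange(s)
a=cv2.resize(i["pixels"][130:330,220:420],(500,500),interpolation=cv2.INTER_CUBIC)
b=cv2.resize(s["pixels"][y-40:y+25,x-18:x+20],(292,500),interpolation=cv2.INTER_CUBIC)
cv2.imwrite("pics/w6.png",cv2.convertScaleAbs(np.hstack([a,b]),alpha=2))
E
```

```text
clock 5.8 tcp reader mm [[-138.4 -156.2   28.6]] yaw-err deg 95.47 F [-0.4 -0.5  0.2] w -0.3
orange [350, 34, 40, 140, 3154] [369.4 100.8]
orange [333, 201, 22, 74, 1088] [344.2 229.6]
316 183
orange [317, 174, 10, 17, 49] [321.  181.6]
orange [438, 206, 10, 13, 58] [443.1 211.7]
```

View pics/w6.png

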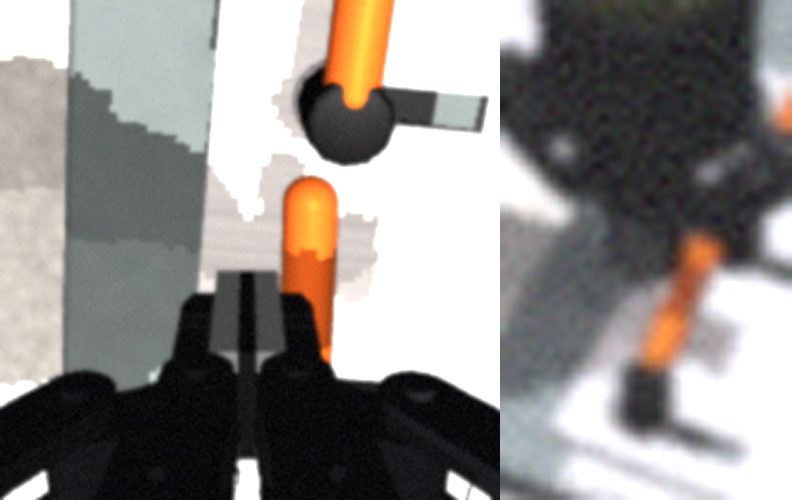

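The fingertips are above the lever though the reading says z 28: they look about 25–30 mm shorter than the TCP frame (pad gap 34 mm shows as 63 px, so depth ≈ 151 mm against 186 mm). I'll calibrate by touching the bare deck beside the rail.

>>> {"op": "move_arm", "data": {
  "series": [
    [0,0,-0.02,0,0],
    [0,0,-0.031,0,0],
    [0,0,-0.031,0.01,0],
    [0,0,-0.031,0.016,0],
    [0,0,-0.031,0.02,0],
    [0,0,-0.031,0.022,0],
    [0,0,-0.031,0.024,0],
    [0,0,-0.031,0.024,0]
  ]
}}

```text
clock: 6.9
tcp_pos: [0.4925, -0.0044, 0.0046]
tool_rot: [0.66, 0.751, 0.0, -0.0]
force: [-0.4, -0.6, -0.3]
gripper_width: 0.0003
gripper_force: 0.0
```

>>> {"op": "move_arm", "data": {
  "series": [
    [0,0,0,0.001,0],
    [0,0,0,0.002,0],
    [0,0,0,0.003,0],
    [0,0,0,0.004,0],
    [0,0,0,0.004,0]
  ]
}}

```text
clock: 7.52
tcp_pos: [0.4925, -0.0044, 0.0006]
tool_rot: [0.66, 0.751, 0.0, -0.0]
force: [-0.1, -0.5, 0.5]
gripper_width: 0.0002
gripper_force: 0.0
```

>>> {"op": "move_arm", "data": {
  "series": [
    [0,0,0,0.001,0],
    [0,0,0,0.002,0],
    [0,0,0,0.003,0],
    [0,0,0,0.003,0]
  ]
}}

```text
clock: 8.02
tcp_pos: [0.4924, -0.0044, -0.0025]
tool_rot: [0.66, 0.751, -0.0, -0.0]
force: [0.4, 0.7, 0.5]
gripper_width: 0.0001
gripper_force: 0.0
```

>>> {"op": "move_arm", "data": {
  "series": [
    [0,0,0,0.001,0],
    [0,0,0,0.002,0],
    [0,0,0,0.002,0]
  ]
}}

```text
clock: 8.4
tcp_pos: [0.4924, -0.0045, -0.0045]
tool_rot: [0.66, 0.751, 0.0, -0.0]
force: [0.5, 0.3, -0.2]
gripper_width: -0.0002
gripper_force: 0.0
```

>>> {"op": "move_arm", "data": {
  "series": [
    [0,0,0,0.001,0],
    [0,0,0,0.002,0],
    [0,0,0,0.002,0]
  ]
}}

```text
clock: 8.78
tcp_pos: [0.4924, -0.0045, -0.0065]
tool_rot: [0.66, 0.751, -0.0, -0.0]
force: [-0.1, 0.5, -0.9]
gripper_width: -0.0
gripper_force: 0.0
```

>>> {"op": "move_arm", "data": {
  "series": [
    [0,0,0,0.001,0],
    [0,0,0,0.002,0],
    [0,0,0,0.002,0]
  ]
}}

```text
clock: 9.15
tcp_pos: [0.4924, -0.0045, -0.0085]
tool_rot: [0.66, 0.751, -0.0, -0.0]
force: [-0.6, -0.4, -0.2]
gripper_width: 0.0001
gripper_force: 0.0
```

>>> {"op": "move_arm", "data": {
  "series": [
    [0,0,0,0.001,0],
    [0,0,0,0.002,0],
    [0,0,0,0.002,0]
  ]
}}

```text
clock: 9.52
tcp_pos: [0.4927, -0.0045, -0.0089]
tool_rot: [0.66, 0.751, -0.0, 0.0]
force: [-7.2, -0.9, 18.8]
gripper_width: -0.0001
gripper_force: 9.8
```

```bash
python3 - <<'E'
from h import *
hands(p); i=cam("wrist"); s=cam("scene"); x,y=proj(s,manip.get_obs()["tcp_pos"])[0].astype(int); print(x,y)
a=cv2.resize(i["pixels"][130:330,200:440],(540,450),interpolation=cv2.INTER_CUBIC)
b=cv2.resize(s["pixels"][y-60:y+30,x-30:x+20],(250,450),interpolation=cv2.INTER_CUBIC)
cv2.imwrite("pics/w7.png",cv2.convertScaleAbs(np.hstack([a,b]),alpha=2))
E
```

```text
clock 9.53 tcp reader mm [[-168.8 -159.1   -8.9]] yaw-err deg 95.48 F [-7.2 -0.9 18.8] w -0.1
307 187
```

View pics/w7.png

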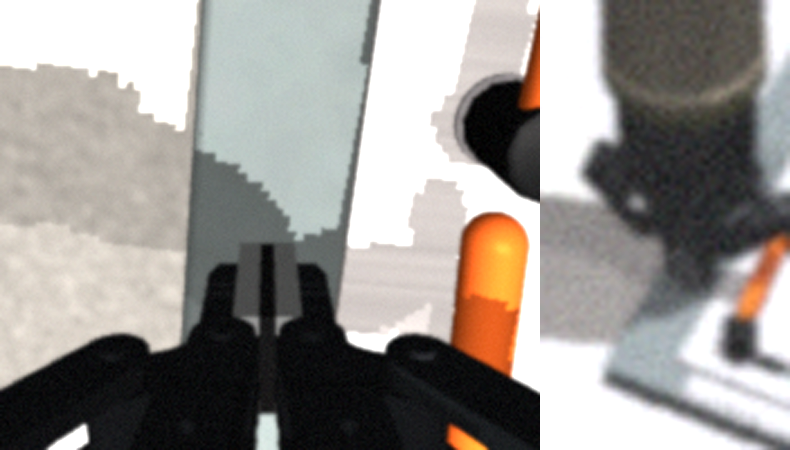

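Contact at reported z −8.7 mm on the 20 mm deck, so the real fingertips sit 28.7 mm behind the reported TCP. I correct for that and regrasp lever a.

```bash
cat >> h.py <<'E'
TO=28.7  # true tip is this much above reported TCP
_go=go
def go(P,yaw=0.): _go([P[0],P[1],P[2]-TO],yaw)
def tip(): print("TIP",(inv(p,manip.get_obs()["tcp_pos"])[0]+[0,0,TO]).round(1)); hands(p)
E
python3 - <<'E'
from h import *
go([-123,-155,80],.094); go([-123,-155,33],.094)
E
```

```text
shift [-0.0004  0.046  -0.0602] turn 0.002
shift [-0.0003  0.046  -0.0132] turn 0.002
```

>>> {"op": "move_arm", "data": {
  "series": [
    [0,0,0,-0.03,0],
    [40,0,0,-0.06,0],
    [40,0,0.03,-0.06,0],
    [40,0,0.046,-0.06,0],
    [40,0,0.046,-0.04,0],
    [40,0,0.046,-0.02,0],
    [40,0,0.046,-0.0145,0],
    [10,0,0.046,-0.0145,0],
    [10,0,0.046,-0.0145,0],
    [10,0,0.046,-0.0145,0]
  ],
  "grip_force": 20
}}

```text
clock: 10.88
tcp_pos: [0.5381, 0.0015, 0.0045]
tool_rot: [0.66, 0.751, 0.0, 0.0]
force: [-2.1, -0.5, -1.3]
gripper_width: 0.0119
gripper_force: 19.9
```

```bash
python3 - <<'E'
from h import *
tip()
for k in range(1,11):
    th=.09+min(k/9,1)*1.48; r=45
    go([-120-r*np.sin(th),-200+r*np.cos(th),33],th)
E
```

```text
TIP [-123.2 -154.6   33.2]
clock 10.88 tcp reader mm [[-123.2 -154.6    4.5]] yaw-err deg 95.47 F [-2.1 -0.5 -1.3] w 11.9
shift [-0.001  -0.0083  0.0002] turn -0.159
shift [-0.0028 -0.0155  0.0002] turn -0.323
shift [-0.0057 -0.0223  0.0002] turn -0.488
shift [-0.0097 -0.0285  0.0002] turn -0.652
shift [-0.0147 -0.034   0.0002] turn -0.817
shift [-0.0205 -0.0386  0.0002] turn -0.981
shift [-0.0269 -0.0422  0.0002] turn -1.146
shift [-0.0339 -0.0447  0.0002] turn -1.31
shift [-0.0412 -0.046   0.0002] turn -1.475
shift [-0.0412 -0.046   0.0002] turn -1.475
```

>>> {"op": "move_arm", "data": {
  "series": [
    [10,-0.001,-0.008,0,-0.159],
    [10,-0.003,-0.0155,0,-0.323],
    [10,-0.006,-0.022,0,-0.488],
    [10,-0.01,-0.0285,0,-0.652],
    [10,-0.015,-0.034,0,-0.817],
    [10,-0.0205,-0.0385,0,-0.981],
    [10,-0.027,-0.042,0,-1.146],
    [10,-0.034,-0.0445,0,-1.31],
    [10,-0.041,-0.046,0,-1.475],
    [10,-0.041,-0.046,0,-1.475]
  ]
}}

```text
clock: 12.12
tcp_pos: [0.4999, -0.0429, 0.0048]
tool_rot: [-0.018, 1.0, 0.002, 0.002]
force: [8.2, 6.7, -9.7]
gripper_width: 0.012
gripper_force: 19.9
```

```bash
python3 - <<'E'
from h import *
tip(); orange(cam("scene")); orange(cam("top"))
E
```

```text
TIP [-162.8 -197.8   33.5]
clock 12.12 tcp reader mm [[-162.8 -197.8    4.8]] yaw-err deg -179.8 F [ 8.2  6.7 -9.7] w 12.0
orange [330, 155, 9, 14, 33] [333.8 161.6]
orange [306, 187, 9, 6, 26] [309.4 189.7]
orange [432, 207, 16, 12, 79] [440.3 212.2]
orange [271, 62, 23, 21, 262] [282.5  74.1]
orange [250, 189, 23, 3, 65] [261.3 190. ]
```

>>> {"op": "move_arm", "data": {
  "series": [
    [10,0,-0.002,0,0],
    [10,0,-0.002,0,0]
  ]
}}

```text
clock: 12.48
tcp_pos: [0.4999, -0.0431, 0.0048]
tool_rot: [-0.018, 1.0, 0.002, 0.002]
force: [8.1, 11.8, -10.2]
gripper_width: 0.0121
gripper_force: 20.0
```

Lever a is against its slack stop (force rises, no motion); that also puts reader y at about 0.162. Release and go on to lever b.

>>> {"op": "move_arm", "data": {
  "series": [
    [40,0,0,0,0],
    [40,0,0,0,0],
    [40,0,0,-0.03,0],
    [40,0,0,-0.06,0],
    [40,0,0,-0.06,0]
  ]
}}

```text
clock: 13.1
tcp_pos: [0.4997, -0.0478, 0.0665]
tool_rot: [-0.016, 1.0, -0.001, 0.002]
force: [-0.5, 0.4, 0.3]
gripper_width: 0.0339
gripper_force: 0.0
```

```bash
sed -i 's/p=np.array(\[.6562,.160,.0325\])/p=np.array([.6562,.162,.0325])/' h.py; python3 - <<'E'
from h import *
tip(); go([-120,-70,70]); i=cam("wrist"); orange(i); print(proj(i,w(p,[[-120,-200,48],[-185,-200,48]])))
E
```

```text
TIP [-163.3 -204.6   95.2]
clock 13.1 tcp reader mm [[-163.3 -204.6   66.5]] yaw-err deg -180.06 F [-0.5  0.4  0.3] w 33.9
shift [-0.043   0.1347  0.0252] turn 1.57
orange [317, 186, 17, 90, 1402] [325. 229.]
orange [442, 267, 87, 16, 1270] [485.6 274.8]
[[323.81624494 275.68441264]
 [324.14870723 195.02964192]]
```

>>> {"op": "move_arm", "data": {
  "series": [
    [40,-0.005,0.02,0,0.17],
    [40,-0.01,0.04,0,0.34],
    [40,-0.015,0.06,0,0.51],
    [40,-0.02,0.08,0,0.68],
    [40,-0.025,0.1,0,0.85],
    [40,-0.03,0.12,0,1.02],
    [40,-0.043,0.135,0,1.19],
    [40,-0.043,0.135,0,1.36],
    [40,-0.043,0.135,0,1.53],
    [40,-0.043,0.135,0,1.57]
  ]
}}

```text
clock: 14.4
tcp_pos: [0.5359, 0.0888, 0.0632]
tool_rot: [0.696, 0.718, -0.001, -0.0]
force: [-0.7, 0.2, 0.2]
gripper_width: 0.0344
gripper_force: 0.0
```

```bash
python3 - <<'E'
from h import *
tip(); go([-120,-70,33]); i=cam("wrist"); orange(i); print(proj(i,w(p,[[-120,-115,48],[-120,-50,48],[-120,-70,48]])))
E
```

```text
TIP [-122.6  -69.3   91.9]
clock 14.4 tcp reader mm [[-122.6  -69.3   63.2]] yaw-err deg 89.97 F [-0.7  0.2  0.2] w 34.4
shift [-0.0007  0.0027  0.0589] turn -0.001
orange [313, 190, 19, 91, 1417] [321.8 233.8]
[[322.87705378 280.90381184]
 [323.17017578 199.56257899]
 [323.07408773 226.22697301]]
```

>>> {"op": "move_arm", "data": {
  "series": [
    [40,0,0.002,0.03,0],
    [40,0,0.002,0.05,0],
    [40,0,0.002,0.059,0],
    [40,0,0.002,0.059,0],
    [10,0,0.002,0.059,0],
    [10,0,0.002,0.059,0],
    [10,0,0.002,0.059,0]
  ]
}}

```text
clock: 15.32
tcp_pos: [0.539, 0.0894, 0.006]
tool_rot: [0.695, 0.719, 0.001, 0.0]
force: [-1.8, 0.7, 3.9]
gripper_width: 0.0119
gripper_force: 20.3
```

```bash
python3 - <<'E'
from h import *
tip()
for k in range(1,11):
    th=.0+min(k/9,1)*1.57; r=45
    go([-120.5-r*np.sin(th),-115+r*np.cos(th),33],th)
E
```

```text
TIP [-119.5  -68.7   34.7]
clock 15.32 tcp reader mm [[-119.5  -68.7    6. ]] yaw-err deg 90.04 F [-1.8  0.7  3.9] w 11.9
shift [-0.002  -0.0088  0.0017] turn -0.174
shift [-0.004  -0.0164  0.0016] turn -0.348
shift [-0.0073 -0.0235  0.0016] turn -0.523
shift [-0.0118 -0.0299  0.0016] turn -0.697
shift [-0.0173 -0.0355  0.0016] turn -0.872
shift [-0.0237 -0.04    0.0016] turn -1.046
shift [-0.0308 -0.0433  0.0016] turn -1.22
shift [-0.0384 -0.0453  0.0016] turn -1.395
shift [-0.0462 -0.046   0.0016] turn -1.569
shift [-0.0462 -0.046   0.0016] turn -1.569
```

>>> {"op": "move_arm", "data": {
  "series": [
    [10,-0.001,-0.0085,0,-0.174],
    [10,-0.003,-0.016,0,-0.348],
    [10,-0.0065,-0.0235,0,-0.523],
    [10,-0.011,-0.03,0,-0.697],
    [10,-0.0165,-0.0355,0,-0.872],
    [10,-0.023,-0.04,0,-1.046],
    [10,-0.03,-0.0435,0,-1.22],
    [10,-0.038,-0.0455,0,-1.395],
    [10,-0.047,-0.046,0,-1.569],
    [10,-0.048,-0.046,0,-1.569]
  ]
}}

```text
clock: 16.58
tcp_pos: [0.4943, 0.0419, 0.0059]
tool_rot: [-0.018, 1.0, 0.002, 0.001]
force: [-1.6, 7.9, 5.3]
gripper_width: 0.0121
gripper_force: 20.6
```

>>> {"op": "move_arm", "data": {
  "series": [
    [10,0,-0.002,0,0],
    [10,0,-0.002,0,0]
  ]
}}

```text
clock: 16.82
tcp_pos: [0.4943, 0.0419, 0.006]
tool_rot: [-0.017, 1.0, 0.002, 0.001]
force: [-2.7, 10.9, 4.2]
gripper_width: 0.012
gripper_force: 20.5
```

>>> {"op": "move_arm", "data": {
  "series": [
    [40,0,0,0,0],
    [40,0,0,0,0],
    [40,0,0,-0.03,0],
    [40,0,0,-0.06,0],
    [40,0,0,-0.06,0]
  ]
}}

```text
clock: 17.45
tcp_pos: [0.4958, 0.0374, 0.0671]
tool_rot: [-0.015, 1.0, -0.0, 0.002]
force: [-0.9, 0.5, -0.5]
gripper_width: 0.0345
gripper_force: 0.0
```

```bash
python3 - <<'E'
from h import *
tip(); i=cam("wrist"); orange(i); print(proj(i,w(p,[[-120,-115,48],[-185,-115,48]])))
go([-48,-66,80]); go([-48,-66,35])
E
```

```text
TIP [-164.4 -119.3   95.8]
clock 17.45 tcp reader mm [[-164.4 -119.3   67.1]] yaw-err deg -180.13 F [-0.9  0.5 -0.5] w 34.5
orange [316, 187, 18, 89, 1385] [324.7 229.8]
orange [196, 188, 27, 89, 1474] [209.6 229.9]
[[323.51967495 276.47194031]
 [323.72338501 196.25083029]]
shift [-0.1171  0.0539  0.0147] turn 1.568
shift [-0.1171  0.054   0.0597] turn 1.568
```

>>> {"op": "move_arm", "data": {
  "series": [
    [40,-0.02,0.006,0,0.17],
    [40,-0.04,0.012,0,0.34],
    [40,-0.06,0.018,0,0.51],
    [40,-0.08,0.024,0,0.68],
    [40,-0.1,0.03,0,0.85],
    [40,-0.117,0.036,0,1.02],
    [40,-0.117,0.042,0,1.19],
    [40,-0.117,0.05,0,1.36],
    [40,-0.117,0.054,0,1.53],
    [40,-0.117,0.054,0,1.568]
  ]
}}

```text
clock: 18.75
tcp_pos: [0.6087, 0.0953, 0.0639]
tool_rot: [0.695, 0.719, -0.001, -0.0]
force: [0.5, -0.5, 1.2]
gripper_width: 0.0339
gripper_force: 0.0
```

```bash
python3 - <<'E'
from h import *
tip(); go([-47,-66,38]); i=cam("wrist"); 
h=cv2.cvtColor(i["pixels"],cv2.COLOR_BGR2HSV); m=cv2.inRange(h,(100,150,40),(130,255,255)); n,l,st,c=cv2.connectedComponentsWithStats(m)
for k in range(1,n):
    if st[k,4]>60: print(st[k],c[k])
print(proj(i,w(p,[[-47,-66,65],[-47,-53,65],[-47,-79,65],[-52,-66,65],[-42,-66,65]])))
E
```

```text
TIP [-49.7 -65.1  92.6]
clock 18.75 tcp reader mm [[-49.7 -65.1  63.9]] yaw-err deg 90.07 F [ 0.5 -0.5  1.2] w 33.9
shift [-0.0008  0.0027  0.0546] turn 0.001
[325   0   4 164 362] [326.03867403  81.83149171]
[330 167 152   6 614] [403.44625407 169.56026059]
[317 206  14  42 465] [323.2516129  228.70322581]
[[323.5221652  235.74925991]
 [323.63479879 217.31799968]
 [323.41405467 253.44037111]
 [315.98301304 235.74588045]
 [331.06150706 235.75263945]]
```

>>> {"op": "move_arm", "data": {
  "series": [
    [40,0.002,0.0025,0.03,0],
    [40,0.002,0.0025,0.05,0],
    [40,0.002,0.0025,0.0546,0],
    [40,0.002,0.0025,0.0546,0],
    [5,0.002,0.0025,0.0546,0],
    [5,0.002,0.0025,0.0546,0],
    [5,0.002,0.0025,0.0546,0],
    [5,0.002,0.0025,0.0546,0]
  ],
  "grip_force": 30
}}

```text
clock: 19.8
tcp_pos: [0.6125, 0.0976, 0.0116]
tool_rot: [0.695, 0.719, 0.001, 0.001]
force: [-1.5, -0.4, 5.4]
gripper_width: 0.0095
gripper_force: 35.1
```

```bash
cat >> h.py <<'E'
def red(i,show=True):
    h=cv2.cvtColor(i["pixels"],cv2.COLOR_BGR2HSV); m=cv2.inRange(h,(0,110,60),(5,255,255))|cv2.inRange(h,(172,110,60),(180,255,255))
    n,l,st,c=cv2.connectedComponentsWithStats(m)
    for k in range(1,n):
        if st[k,4]>2: print("red",st[k].tolist(),c[k].round(1),"reader@z20",inv(p,ray(i,c[k],.021))[0].round(1))
E
python3 - <<'E'
from h import *
tip(); i=cam("wrist"); red(i); red(cam("top")); red(cam("scene"))
print(proj(i,w(p,[[-46,-230,20]])))
E
```

```text
TIP [-45.8 -63.   40.3]
clock 19.8 tcp reader mm [[-45.8 -63.   11.6]] yaw-err deg 90.09 F [-1.5 -0.4  5.4] w 9.5
red [107, 56, 6, 6, 25] [109.7  58.4] reader@z20 [264.  355.6  21. ]
red [141, 57, 6, 6, 27] [143.3  59.3] reader@z20 [260.9 259.9  21. ]
red [152, 57, 6, 6, 27] [154.4  59.5] reader@z20 [260.1 228.2  21. ]
red [345, 95, 20, 22, 350] [354.6 105.6] reader@z20 [ 122.1 -342.7   21. ]
red [486, 97, 5, 4, 14] [487.7  98.1] reader@z20 [242.8 423.8  21. ]
red [479, 116, 4, 3, 12] [480.5 117. ] reader@z20 [239.5 322.7  21. ]
red [477, 120, 4, 5, 18] [478.5 122. ] reader@z20 [238.3 297.   21. ]
red [362, 234, 24, 23, 418] [373.9 245. ] reader@z20 [  82.7 -271.2   21. ]
[[318.94825374 428.12831666]]
```

>>> {"op": "move_arm", "data": {
  "series": [
    [5,0,-0.003,0,0],
    [5,0,-0.006,0,0],
    [5,0,-0.009,0,0],
    [5,0,-0.012,0,0],
    [5,0,-0.015,0,0],
    [5,0,-0.015,0,0]
  ]
}}

```text
clock: 20.7
tcp_pos: [0.5976, 0.0971, 0.0116]
tool_rot: [0.695, 0.719, 0.001, 0.001]
force: [0.9, 0.6, 7.0]
gripper_width: 0.009
gripper_force: 35.3
```

```bash
python3 - <<'E'
from h import *
tip()
E
```

```text
TIP [-60.7 -63.   40.3]
clock 20.7 tcp reader mm [[-60.7 -63.   11.6]] yaw-err deg 90.09 F [0.9 0.6 7. ] w 9.0
```

>>> {"op": "move_arm", "data": {
  "series": [
    [40,0,0,0,0],
    [40,0,0,0,0],
    [40,0,0,-0.04,0],
    [40,-0.05,0.005,-0.07,0],
    [40,-0.1,0.01,-0.07,0],
    [40,-0.15,0.015,-0.07,0],
    [40,-0.2,0.015,-0.07,0],
    [40,-0.2,0.015,-0.07,0],
    [40,-0.2,0.015,-0.07,0]
  ]
}}

```text
clock: 21.82
tcp_pos: [0.6181, -0.1019, 0.08]
tool_rot: [0.695, 0.719, 0.0, -0.001]
force: [-0.2, 1.0, -0.5]
gripper_width: 0.0343
gripper_force: 0.0
```

```bash
python3 - <<'E'
from h import *
tip(); i=cam("wrist"); np.savez("w8.npz",**i); red(i)
cv2.imwrite("pics/w8.png",i["pixels"]); print(proj(i,w(p,[[-46,-222,20],[-46,-240,20],[21,-235,30],[-21,-220,30]])))
E
```

```text
TIP [ -46.6 -262.5  108.7]
clock 21.82 tcp reader mm [[ -46.6 -262.5   80. ]] yaw-err deg 90.08 F [-0.2  1.  -0.5] w 34.3
red [318, 143, 4, 36, 129] [319.7 161.6] reader@z20 [ -46.3 -223.2   21. ]
red [554, 351, 76, 49, 2302] [598.2 372.4] reader@z20 [ 249.8 -447.3   21. ]
[[320.04242866 159.87898718]
 [319.99746299 181.07675329]
 [402.7966824  177.76263648]
 [351.59318401 159.20163282]]
```

View pics/w8.png

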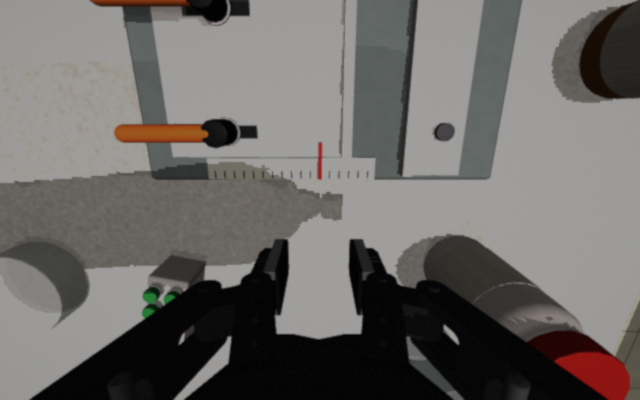

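Pointer and mark form one red line (col ~320, rows 143–179), levers stand square. Check the offset between its upper and lower halves.

```bash
python3 - <<'E'
from h import *
i=dict(np.load("w8.npz")); a=i["pixels"][140:182,308:332].astype(float)
r=np.clip(a[...,2]-np.maximum(a[...,0],a[...,1])-15,0,None)
for k in range(0,42,3):
    s=r[k:k+3].sum(0)
    if s.sum()>30: print(140+k,round((s*np.arange(308,332)).sum()/s.sum(),2),round(s.sum()))
# lane width: edges along row 130 gray profile
g=cv2.cvtColor(i["pixels"],cv2.COLOR_BGR2GRAY); print(g[140:146,335:415].mean(0).round().astype(int).tolist())
P=[[x,-205,z] for x,z in((21,20),(21,30),(-21,20),(-21,30),(-29,30))]; print(proj(i,w(p,P)).round(1))
E
```

```text
140 319.66 106
143 319.74 928
146 319.73 993
149 319.75 994
152 319.73 996
155 319.7 918
158 319.45 905
161 319.38 1001
164 319.36 1023
167 319.35 1031
170 319.35 1034
173 319.35 1037
176 319.36 975
179 319.5 139
[159, 159, 156, 144, 115, 99, 104, 136, 155, 158, 158, 158, 158, 158, 158, 157, 147, 120, 98, 95, 95, 95, 96, 95, 95, 95, 95, 95, 95, 95, 95, 95, 95, 95, 95, 95, 94, 94, 94, 94, 93, 94, 94, 94, 94, 93, 94, 93, 93, 93, 93, 93, 92, 92, 92, 92, 93, 93, 93, 94, 94, 95, 89, 72, 55, 48, 45, 40, 41, 58, 104, 147, 158, 158, 158, 158, 158, 158, 158, 158]
[[402.5 139. ]
 [406.2 139.9]
 [350.8 139. ]
 [352.3 139.9]
 [342.  139.9]]
```

Aligned within 0.3 mm. Now tighten lever a.

```bash
python3 - <<'E'
from h import *
go([-165,-200,80],1.57)
E
```

```text
shift [ 0.0618 -0.1184  0.0291] turn -1.567
```

>>> {"op": "move_arm", "data": {
  "series": [
    [40,0.01,-0.02,0,-0.17],
    [40,0.02,-0.04,0,-0.34],
    [40,0.03,-0.06,0,-0.51],
    [40,0.04,-0.08,0,-0.68],
    [40,0.05,-0.1,0,-0.85],
    [40,0.062,-0.118,0,-1.02],
    [40,0.062,-0.118,0,-1.19],
    [40,0.062,-0.118,0,-1.36],
    [40,0.062,-0.118,0.015,-1.53],
    [40,0.062,-0.118,0.029,-1.567]
  ]
}}

```text
clock: 23.12
tcp_pos: [0.4985, -0.043, 0.0511]
tool_rot: [-0.017, 1.0, 0.0, 0.0]
force: [-0.5, 0.4, -1.8]
gripper_width: 0.0342
gripper_force: 0.0
```

```bash
python3 - <<'E'
from h import *
tip(); go([-165,-200,33],1.57); orange(cam("wrist"))
E
```

```text
TIP [-164.3 -199.8   79.8]
clock 23.12 tcp reader mm [[-164.3 -199.8   51.1]] yaw-err deg -179.94 F [-0.5  0.4 -1.8] w 34.2
shift [ 0.0007 -0.0002  0.0468] turn 0.002
orange [309, 193, 20, 96, 1639] [318.5 239. ]
orange [430, 193, 29, 92, 1619] [443.6 237.3]
```

>>> {"op": "move_arm", "data": {
  "series": [
    [40,0.001,0,0.03,0],
    [40,0.001,0,0.046,0],
    [40,0.001,0,0.046,0],
    [5,0.001,0,0.046,0],
    [5,0.001,0,0.046,0],
    [5,0.001,0,0.046,0],
    [5,0.001,0,0.046,0]
  ],
  "grip_force": 30
}}

```text
clock: 24.05
tcp_pos: [0.4982, -0.0431, 0.0064]
tool_rot: [-0.016, 1.0, 0.001, 0.001]
force: [-0.8, 4.9, 2.4]
gripper_width: 0.0124
gripper_force: 20.8
```

```bash
python3 - <<'E'
from h import *
tip()
for k in range(1,11):
    th=1.57-min(k/10,1)*1.67; r=45
    go([-120-r*np.sin(th),-200+r*np.cos(th),33],th)
E
```

```text
TIP [-164.6 -199.8   35.1]
clock 24.05 tcp reader mm [[-164.6 -199.8    6.4]] yaw-err deg -180.07 F [-0.8  4.9  2.4] w 12.4
shift [-0.0002  0.0073  0.0021] turn 0.167
shift [-0.0021  0.0146  0.0022] turn 0.334
shift [-0.0051  0.0215  0.0022] turn 0.501
shift [-0.0093  0.0277  0.0022] turn 0.668
shift [-0.0144  0.0332  0.0022] turn 0.835
shift [-0.0203  0.0378  0.0022] turn 1.002
shift [-0.027   0.0413  0.0022] turn 1.169
shift [-0.0341  0.0436  0.0022] turn 1.336
shift [-0.0415  0.0448  0.0022] turn 1.503
shift [-0.049   0.0447  0.0023] turn 1.67
```

>>> {"op": "move_arm", "data": {
  "series": [
    [5,0,0.0073,0,0.167],
    [5,-0.002,0.0146,0,0.334],
    [5,-0.005,0.0215,0,0.501],
    [5,-0.009,0.0277,0,0.668],
    [5,-0.0144,0.0332,0,0.835],
    [5,-0.0203,0.038,0,1.002],
    [5,-0.028,0.0415,0,1.169],
    [5,-0.036,0.0436,0,1.336],
    [5,-0.044,0.0448,0,1.503],
    [5,-0.052,0.0447,0,1.65]
  ],
  "grip_force": 40
}}

```text
clock: 25.3
tcp_pos: [0.5456, 0.0035, 0.006]
tool_rot: [0.726, 0.688, -0.002, -0.002]
force: [-34.5, 6.1, 20.3]
gripper_width: 0.0115
gripper_force: 42.3
```

```bash
python3 - <<'E'
from h import *
tip()
E
```

```text
TIP [-115.7 -154.9   34.7]
clock 25.3 tcp reader mm [[-115.7 -154.9    6. ]] yaw-err deg 85.1 F [-34.5   6.1  20.3] w 11.5
```

>>> {"op": "move_arm", "data": {
  "series": [
    [5,0,-0.002,0,0],
    [5,0,-0.003,0,0],
    [40,0,-0.003,0,0],
    [40,0,-0.003,0,0],
    [40,0,-0.003,-0.03,0],
    [40,0,-0.003,-0.06,0],
    [40,0,-0.003,-0.06,0]
  ]
}}

```text
clock: 26.18
tcp_pos: [0.5473, 0.0016, 0.0681]
tool_rot: [0.724, 0.689, 0.002, 0.002]
force: [0.1, 1.0, 0.4]
gripper_width: 0.0338
gripper_force: 0.0
```

```bash
python3 - <<'E'
from h import *
tip(); i=cam("wrist"); orange(i); print(proj(i,w(p,[[-120,-200,48],[-120,-135,48]])))
go([-165,-115,80],1.57)
E
```

```text
TIP [-114.1 -156.8   96.8]
clock 26.18 tcp reader mm [[-114.1 -156.8   68.1]] yaw-err deg 85.29 F [0.1 1.  0.4] w 33.8
orange [203, 158, 97, 25, 1631] [250.1 170.2]
orange [307, 185, 17, 90, 1340] [314.9 228.2]
[[316.24274042 274.92327461]
 [308.46362546 194.96182799]]
shift [ 0.0377 -0.0531  0.0151] turn -1.652
```

Lever a is tight (tip col 315 against 308–316 for exactly along the rail, slightly past). Now lever b.

>>> {"op": "move_arm", "data": {
  "series": [
    [40,0.006,-0.01,0,-0.18],
    [40,0.012,-0.02,0,-0.36],
    [40,0.018,-0.03,0,-0.54],
    [40,0.024,-0.04,0,-0.72],
    [40,0.03,-0.045,0,-0.9],
    [40,0.0377,-0.053,0,-1.08],
    [40,0.0377,-0.053,0,-1.26],
    [40,0.0377,-0.053,0,-1.44],
    [40,0.0377,-0.053,0,-1.62],
    [40,0.0377,-0.053,0.015,-1.652]
  ]
}}

```text
clock: 27.48
tcp_pos: [0.4945, 0.0419, 0.0499]
tool_rot: [-0.016, 1.0, 0.0, 0.0]
force: [0.1, 0.2, 0.2]
gripper_width: 0.0341
gripper_force: 0.0
```

```bash
python3 - <<'E'
from h import *
tip(); go([-165,-115,33],1.57); orange(cam("wrist"))
E
```

```text
TIP [-165.5 -114.8   78.6]
clock 27.48 tcp reader mm [[-165.5 -114.8   49.9]] yaw-err deg -180.03 F [0.1 0.2 0.2] w 34.1
shift [-0.0005 -0.0002  0.0456] turn 0.0
orange [309, 195, 20, 97, 1618] [318.6 241.3]
orange [222, 284, 10, 4, 33] [226.1 285.3]
orange [282, 288, 17, 17, 229] [290.3 296.6]
```

>>> {"op": "move_arm", "data": {
  "series": [
    [40,0,0,0.03,0],
    [40,0,0,0.045,0],
    [40,0,0,0.045,0],
    [5,0,0,0.045,0],
    [5,0,0,0.045,0],
    [5,0,0,0.045,0],
    [5,0,0,0.045,0]
  ],
  "grip_force": 40
}}

```text
clock: 28.4
tcp_pos: [0.4946, 0.0423, 0.0062]
tool_rot: [-0.016, 1.0, -0.0, 0.001]
force: [-1.8, 1.1, 6.1]
gripper_width: 0.0111
gripper_force: 39.3
```

>>> {"op": "move_arm", "data": {
  "series": [
    [5,0,0.0073,0,0.167],
    [5,-0.002,0.0146,0,0.334],
    [5,-0.005,0.0215,0,0.501],
    [5,-0.009,0.0277,0,0.668],
    [5,-0.0144,0.0332,0,0.835],
    [5,-0.0203,0.038,0,1.002],
    [5,-0.028,0.0415,0,1.169],
    [5,-0.036,0.0436,0,1.336],
    [5,-0.044,0.0448,0,1.503],
    [5,-0.051,0.0447,0,1.65]
  ]
}}

```text
clock: 29.65
tcp_pos: [0.5426, 0.0891, 0.006]
tool_rot: [0.725, 0.689, -0.001, -0.001]
force: [-20.1, 1.3, 16.0]
gripper_width: 0.0108
gripper_force: 40.5
```

```bash
python3 - <<'E'
from h import *
tip()
E
```

```text
TIP [-115.9  -69.2   34.7]
clock 29.65 tcp reader mm [[-115.9  -69.2    6. ]] yaw-err deg 85.2 F [-20.1   1.3  16. ] w 10.8
```

>>> {"op": "move_arm", "data": {
  "series": [
    [5,0,-0.002,0,0],
    [40,0,-0.002,0,0],
    [40,0,-0.002,0,0],
    [40,0,-0.002,-0.04,0],
    [80,-0.04,0,-0.09,0],
    [80,-0.1,0,-0.13,0.05],
    [80,-0.15,0.02,-0.17,0.0],
    [80,-0.2,0.04,-0.17,-0.08],
    [80,-0.2,0.04,-0.17,-0.08]
  ]
}}

```text
clock: 30.78
tcp_pos: [0.5746, -0.1202, 0.1757]
tool_rot: [0.698, 0.716, -0.001, 0.001]
force: [-0.6, 0.2, -0.5]
gripper_width: 0.0683
gripper_force: 0.0
```

```bash
python3 - <<'E'
from h import *
tip(); i=cam("wrist"); np.savez("w9.npz",**i); orange(i); red(i)
cv2.imwrite("pics/w9.png",i["pixels"]); t=cam("top"); cv2.imwrite("pics/t9.png",t["pixels"])
for n,c in(("rack_a","top"),("rack_a","scene"),("rack_a","wrist")):
    im={"top":t,"wrist":i}.get(c) or cam(c)
    for s in manip.silhouettes(n,c)[:5]:
        cn=cv2.minAreaRect(np.argwhere(s["pixels"])[:,::-1].astype(np.float32))
        print(c,round(s["score"],2),s["bbox"],np.round(cn[0],1),np.round(cn[1]),round(cn[2]),ray(im,cn[0],.045).round(3))
E
```

```text
TIP [ -90.8 -279.4  204.4]
clock 30.77 tcp reader mm [[ -90.8 -279.4  175.7]] yaw-err deg 89.56 F [-0.6  0.2 -0.5] w 68.3
orange [280, 0, 13, 10, 90] [285.9   3.3]
orange [284, 32, 14, 76, 850] [290.7  69. ]
red [356, 119, 5, 28, 64] [358.  133.6] reader@z20 [ -45.6 -223.6   21. ]
red [499, 238, 68, 59, 3042] [532.7 267. ] reader@z20 [ 191.1 -397.4   21. ]
top 0.69 [243.3, 158.2, 71.3, 50.5] [278.5 181. ] [52. 69.] 90 [[0.565 0.032 0.045]]
top 0.68 [392.9, 158.2, 36.3, 17.3] [409.6 165.7] [36. 16.] 13 [[ 0.617 -0.329  0.045]]
scene 0.91 [276.2, 273.8, 32.3, 41.3] [291.2 296.7] [18. 40.] 42 [[ 0.624 -0.337  0.045]]
scene 0.68 [254.8, 218.8, 26.0, 37.6] [267.6 236.2] [18. 37.] 42 [[ 0.489 -0.222  0.045]]
scene 0.55 [298.5, 153.4, 74.3, 60.7] [335.5 181. ] [50. 60.] 26 [[0.573 0.021 0.045]]
wrist 0.96 [225.5, 212.5, 45.1, 51.6] [245.4 236.3] [35. 54.] 8 [[ 0.489 -0.183  0.045]]
wrist 0.57 [329.0, 289.3, 39.9, 46.1] [349.6 315.5] [35. 50.] 14 [[ 0.619 -0.291  0.045]]
```

View pics/w9.png

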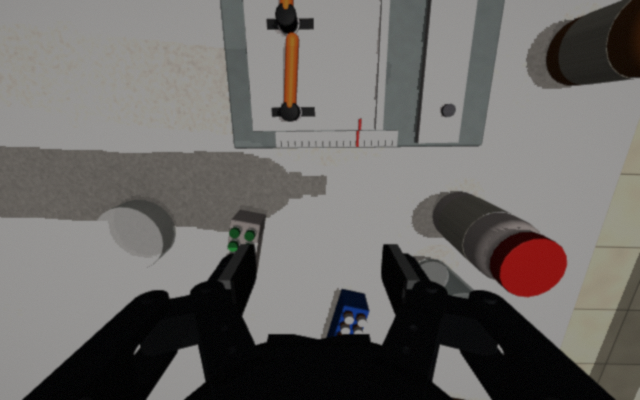

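Scale and levers as wanted; rack c (green) at (245,235), rack b (blue) at (350,315). Hover over rack c.

>>> {"op": "move_arm", "data": {
  "series": [
    [100,-0.03,-0.03,0.02,0.1],
    [100,-0.06,-0.06,0.04,0.2],
    [100,-0.092,-0.095,0.074,0.21],
    [100,-0.092,-0.095,0.074,0.21],
    [100,-0.092,-0.095,0.074,0.21]
  ]
}}

```text
clock: 31.7
tcp_pos: [0.4828, -0.207, 0.1019]
tool_rot: [0.766, 0.642, 0.0, 0.0]
force: [0.1, 1.1, -0.4]
gripper_width: 0.0857
gripper_force: 0.0
```

```bash
cat >> h.py <<'E'
def caps(i,lo,hi,z=.052,amin=10):
    h=cv2.cvtColor(i["pixels"],cv2.COLOR_BGR2HSV); m=cv2.inRange(h,lo,hi); n,l,st,c=cv2.connectedComponentsWithStats(m)
    c=c[1:][st[1:,4]>amin]; print("caps",len(c),c.round(0).tolist()); X=ray(i,c,z); print(X[:,:2].round(3).tolist(), X.mean(0).round(4)); return X
E
python3 - <<'E'
from h import *
tip(); i=cam("wrist"); np.savez("w10.npz",**i); cv2.imwrite("pics/w10.png",i["pixels"]); caps(i,(45,80,40),(80,255,255))
o=manip.get_obs(); print(o["tcp_pos"].round(4) if hasattr(o["tcp_pos"],"round") else o["tcp_pos"], proj(i,o["tcp_pos"]))
for s in manip.silhouettes("rack_c","wrist")[:3]: print(round(s["score"],2),s["bbox"],cv2.minAreaRect(np.argwhere(s["pixels"])[:,::-1].astype(np.float32)))
E
```

```text
TIP [-185.3 -363.2  130.6]
clock 31.7 tcp reader mm [[-185.3 -363.2  101.9]] yaw-err deg 78.09 F [ 0.1  1.1 -0.4] w 85.7
caps 10 [[306.0, 175.0], [328.0, 175.0], [307.0, 195.0], [328.0, 195.0], [307.0, 215.0], [328.0, 215.0], [307.0, 234.0], [328.0, 234.0], [308.0, 251.0], [327.0, 251.0]]
[[0.478, -0.176], [0.495, -0.179], [0.475, -0.193], [0.492, -0.196], [0.472, -0.21], [0.489, -0.213], [0.469, -0.227], [0.486, -0.229], [0.466, -0.243], [0.483, -0.246]] [ 0.4804 -0.211   0.052 ]
[ 0.4836 -0.2067  0.1023] [[320.65924145 233.30695248]]
0.75 [447.5, 240.1, 58.4, 66.9] ((474.91180419921875, 270.8529357910156), (64.27194213867188, 60.876441955566406), 14.03624439239502)
0.56 [296.1, 159.1, 46.4, 101.4] ((317.5, 206.0), (104.0, 41.0), 90.0)
```

View pics/w10.png

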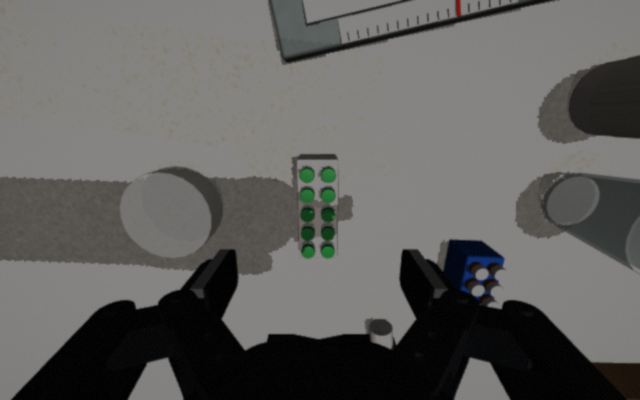

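Rack c (green caps) is aligned with the tool: caps at columns 306–328, rows 175–251; centre (0.480, −0.211). Rack b at (475,270). Grasp c.

```bash
cat >> h.py <<'E'
def gow(X,turn=0.):
    "world xy, tip z"
    o=manip.get_obs(); R=Ro.from_quat(o["tool_rot"]).as_matrix(); print("shift",(R.T@(np.array(X)-[0,0,TO/1e3]-o["tcp_pos"])).round(4))
E
python3 - <<'E'
from h import *
gow([.4804,-.211,.014])
E
```

```text
shift [-0.0049 -0.0029  0.1171]
```

>>> {"op": "move_arm", "data": {
  "series": [
    [100,-0.005,-0.003,0.04,0],
    [100,-0.005,-0.003,0.08,0],
    [100,-0.005,-0.003,0.105,0],
    [100,-0.005,-0.003,0.117,0],
    [100,-0.005,-0.003,0.117,0],
    [30,-0.005,-0.003,0.117,0],
    [30,-0.005,-0.003,0.117,0],
    [30,-0.005,-0.003,0.117,0],
    [30,-0.005,-0.003,0.117,0],
    [30,-0.005,-0.003,0.117,0]
  ],
  "grip_force": 50
}}

```text
clock: 33.05
tcp_pos: [0.4794, -0.2131, -0.0144]
tool_rot: [0.767, 0.642, 0.0, 0.001]
force: [-0.8, 0.5, 7.1]
gripper_width: 0.035
gripper_force: 51.0
```

```bash
python3 - <<'E'
from h import *
tip(); i=cam("wrist"); X=caps(i,(45,80,40),(80,255,255)); print(manip.get_obs()["tcp_pos"])
go([0,-160,110]); go([0,-160,36])
E
```

```text
TIP [-188.9 -369.2   14.3]
clock 33.05 tcp reader mm [[-188.9 -369.2  -14.4]] yaw-err deg 77.99 F [-0.8  0.5  7.1] w 35.0
caps 8 [[297.0, 216.0], [340.0, 216.0], [339.0, 254.0], [297.0, 255.0], [298.0, 290.0], [338.0, 290.0], [299.0, 323.0], [337.0, 323.0]]
[[0.476, -0.175], [0.493, -0.178], [0.49, -0.195], [0.473, -0.192], [0.47, -0.209], [0.487, -0.212], [0.467, -0.226], [0.484, -0.229]] [ 0.4802 -0.2021  0.052 ]
[ 0.47941886 -0.21304992 -0.0143803 ]
shift [ 0.2438  0.1415 -0.0955] turn -0.21
shift [ 0.2438  0.1413 -0.0215] turn -0.21
```

>>> {"op": "move_arm", "data": {
  "series": [
    [30,0,0,-0.02,0],
    [30,0,0,-0.045,0],
    [30,0.03,0.02,-0.06,-0.03],
    [30,0.07,0.04,-0.06,-0.07],
    [30,0.11,0.065,-0.06,-0.11],
    [30,0.15,0.09,-0.06,-0.15],
    [30,0.19,0.11,-0.06,-0.18],
    [30,0.22,0.13,-0.06,-0.21],
    [30,0.242,0.141,-0.06,-0.21],
    [30,0.242,0.141,-0.06,-0.21]
  ]
}}

```text
clock: 34.35
tcp_pos: [0.66, 0.0038, 0.0439]
tool_rot: [0.694, 0.72, 0.0, -0.001]
force: [-0.7, -0.4, -2.0]
gripper_width: 0.0355
gripper_force: 50.5
```

```bash
cat >> h.py <<'E'
def lane(i,y=-100):
    "dark floor span on the image line through the lane at reader y"
    q=proj(i,w(p,[[0,y,20]]))[0]; r=int(round(q[1])); g=cv2.cvtColor(i["pixels"],cv2.COLOR_BGR2GRAY)[r-1:r+2].mean(0)
    print("lane row",r,"pred edges",proj(i,w(p,[[-21,y,20],[-21,y,30],[21,y,20],[21,y,30]]))[:,0].round(1),"gray from",int(q[0])-50,g[int(q[0])-50:int(q[0])+51].round().astype(int).tolist())
E
python3 - <<'E'
from h import *
tip(); i=cam("wrist"); lane(i,-95); X=caps(i,(45,80,40),(80,255,255),z=.11); print(inv(p,X).round(1)[:,:2].tolist())
go([0,-160,36])
E
```

```text
TIP [  -1.4 -158.2   72.6]
clock 34.35 tcp reader mm [[  -1.4 -158.2   43.9]] yaw-err deg 90.24 F [-0.7 -0.4 -2. ] w 35.5
lane row 134 pred edges [291.  289.5 352.5 354.3] gray from 271 [171, 172, 172, 172, 171, 162, 146, 148, 161, 170, 172, 171, 171, 173, 171, 172, 171, 172, 169, 156, 113, 82, 95, 101, 101, 101, 101, 101, 102, 101, 101, 101, 101, 102, 102, 103, 102, 101, 102, 102, 101, 100, 101, 100, 100, 99, 98, 99, 100, 99, 99, 98, 99, 99, 99, 99, 101, 101, 100, 101, 100, 102, 101, 102, 101, 102, 102, 102, 102, 102, 101, 101, 102, 102, 102, 101, 99, 89, 65, 53, 51, 62, 107, 158, 171, 172, 172, 171, 172, 171, 172, 172, 171, 172, 172, 171, 172, 172, 172, 171, 172]
caps 9 [[328.0, 117.0], [297.0, 215.0], [340.0, 215.0], [339.0, 254.0], [297.0, 254.0], [298.0, 289.0], [338.0, 289.0], [299.0, 322.0], [337.0, 322.0]]
[[0.66, 0.078], [0.649, 0.04], [0.666, 0.041], [0.667, 0.024], [0.65, 0.023], [0.65, 0.006], [0.668, 0.007], [0.651, -0.011], [0.668, -0.011]] [0.6589 0.0218 0.11  ]
[[1.2, -84.0], [-10.9, -121.5], [6.3, -121.6], [6.5, -138.5], [-10.9, -138.8], [-10.9, -155.8], [6.4, -155.7], [-10.9, -173.0], [6.4, -172.9]]
shift [0.0003 0.002  0.0366] turn 0.002
```

>>> {"op": "move_arm", "data": {
  "series": [
    [30,0,0.0018,0.01,0],
    [30,0,0.0018,0.02,0],
    [30,0,0.0018,0.028,0],
    [30,0,0.0018,0.033,0],
    [30,0,0.0018,0.037,0],
    [30,0,0.0018,0.037,0]
  ]
}}

```text
clock: 35.15
tcp_pos: [0.6615, 0.0009, 0.0073]
tool_rot: [0.695, 0.719, -0.0, -0.0]
force: [-0.0, -0.5, -1.6]
gripper_width: 0.0352
gripper_force: 50.5
```

```bash
python3 - <<'E'
from h import *
tip(); i=cam("wrist"); X=caps(i,(45,80,40),(80,255,255),z=.072); print(inv(p,X).round(1)[:,:2].tolist())
E
```

```text
TIP [   0.  -161.2   36. ]
clock 35.15 tcp reader mm [[   0.  -161.2    7.3]] yaw-err deg 90.04 F [-0.  -0.5 -1.6] w 35.2
caps 9 [[329.0, 111.0], [297.0, 215.0], [340.0, 215.0], [339.0, 254.0], [297.0, 254.0], [298.0, 289.0], [338.0, 289.0], [299.0, 322.0], [337.0, 322.0]]
[[0.662, 0.077], [0.651, 0.037], [0.668, 0.037], [0.669, 0.02], [0.651, 0.019], [0.652, 0.002], [0.669, 0.003], [0.652, -0.015], [0.67, -0.015]] [0.6605 0.0184 0.072 ]
[[3.1, -84.9], [-9.5, -124.9], [7.9, -125.0], [8.1, -142.3], [-9.6, -142.5], [-9.6, -159.7], [7.9, -159.7], [-9.6, -177.1], [7.9, -177.1]]
```

>>> {"op": "move_arm", "data": {
  "series": [
    [30,0,0,0.0015,0],
    [65,0,0,0.0015,0],
    [65,0,0,0.0015,0],
    [65,0,0,-0.02,0],
    [65,0,0,-0.065,0],
    [0,-0.04,0,-0.065,0],
    [0,-0.068,0,-0.065,0],
    [0,-0.068,0,-0.065,0],
    [0,-0.068,0,-0.065,0]
  ]
}}

```text
clock: 36.33
tcp_pos: [0.6643, -0.0662, 0.0738]
tool_rot: [0.695, 0.719, 0.001, 0.0]
force: [1.7, 0.3, 0.0]
gripper_width: -0.0004
gripper_force: 0.0
```

```bash
python3 - <<'E'
from h import *
tip(); i=cam("wrist"); X=caps(i,(45,80,40),(80,255,255),z=.072); print(inv(p,X).round(1)[:,:2].tolist()); go([0,-230,30])
E
```

```text
TIP [   0.7 -228.3  102.5]
clock 36.33 tcp reader mm [[   0.7 -228.3   73.8]] yaw-err deg 90.06 F [1.7 0.3 0. ] w -0.4
caps 11 [[325.0, 12.0], [303.0, 65.0], [333.0, 65.0], [303.0, 97.0], [333.0, 97.0], [303.0, 127.0], [332.0, 127.0], [304.0, 155.0], [332.0, 155.0], [304.0, 182.0], [331.0, 182.0]]
[[0.663, 0.062], [0.651, 0.036], [0.669, 0.036], [0.652, 0.019], [0.669, 0.02], [0.652, 0.002], [0.67, 0.003], [0.653, -0.015], [0.67, -0.014], [0.653, -0.032], [0.671, -0.031]] [0.6612 0.0078 0.072 ]
[[3.8, -99.9], [-9.0, -125.9], [8.3, -125.9], [-9.1, -142.8], [8.3, -142.8], [-9.1, -159.7], [8.3, -159.7], [-9.0, -176.5], [8.2, -176.5], [-9.0, -193.4], [8.3, -193.4]]
shift [-0.0024 -0.0007  0.0722] turn 0.002
```

Rack c stands straight in the lane (caps centre −0.4, −159.7). Push it.

>>> {"op": "move_arm", "data": {
  "series": [
    [0,-0.002,0,0.04,0],
    [0,-0.002,0,0.065,0],
    [0,-0.002,0,0.071,0],
    [0,0.01,0,0.071,0],
    [0,0.03,0,0.071,0],
    [0,0.055,0,0.071,0],
    [0,0.08,0,0.071,0],
    [0,0.105,0,0.071,0],
    [0,0.125,0,0.071,0],
    [0,0.14,0,0.071,0]
  ]
}}

```text
clock: 37.62
tcp_pos: [0.6598, 0.0744, 0.0027]
tool_rot: [0.695, 0.719, 0.001, 0.001]
force: [-0.4, -2.4, 1.9]
gripper_width: 0.0002
gripper_force: 1.4
```

>>> {"op": "move_arm", "data": {
  "series": [
    [0,0,0,0,0],
    [0,0,0,0,0]
  ]
}}

```text
clock: 37.88
tcp_pos: [0.6592, 0.0722, 0.0013]
tool_rot: [0.696, 0.719, -0.0, -0.0]
force: [0.5, 0.3, -0.0]
gripper_width: 0.0002
gripper_force: 0.0
```

```bash
python3 - <<'E'
from h import *
tip(); i=cam("wrist"); X=caps(i,(45,80,40),(80,255,255),z=.072); print(inv(p,X).round(1)[:,:2].tolist())
E
```

```text
TIP [  0.1 -89.9  30. ]
clock 37.88 tcp reader mm [[  0.1 -89.9   1.3]] yaw-err deg 90.0 F [ 0.5  0.3 -0. ] w 0.2
caps 7 [[294.0, 151.0], [342.0, 151.0], [295.0, 196.0], [341.0, 196.0], [296.0, 238.0], [340.0, 238.0], [364.0, 244.0]]
[[0.648, 0.135], [0.665, 0.135], [0.648, 0.118], [0.665, 0.118], [0.649, 0.101], [0.666, 0.101], [0.676, 0.099]] [0.6596 0.1154 0.072 ]
[[-9.3, -27.1], [7.8, -27.1], [-9.3, -43.7], [7.8, -43.8], [-9.4, -60.7], [7.8, -60.9], [17.4, -63.5]]
```

Rack c's tail is at about −74, past the line. Now hover over rack b.

>>> {"op": "move_arm", "data": {
  "series": [
    [0,-0.03,0,0,0],
    [0,-0.04,0,-0.05,0],
    [0,-0.08,0,-0.1,0],
    [0,-0.13,-0.02,-0.1,0.05],
    [0,-0.18,-0.03,-0.1,0.1],
    [0,-0.23,-0.04,-0.1,0.15],
    [0,-0.28,-0.05,-0.1,0.2],
    [0,-0.33,-0.055,-0.1,0.25],
    [0,-0.38,-0.055,-0.1,0.25],
    [0,-0.395,-0.055,-0.1,0.25]
  ]
}}

```text
clock: 39.17
tcp_pos: [0.615, -0.3301, 0.1008]
tool_rot: [0.782, 0.624, -0.001, 0.0]
force: [0.8, 1.3, 0.3]
gripper_width: 0.0
gripper_force: 0.0
```

>>> {"op": "move_arm", "data": {
  "series": [
    [100,0,0,0,0],
    [100,0,0,0,0],
    [100,0,0,0,0]
  ]
}}

```text
clock: 39.55
tcp_pos: [0.6181, -0.3216, 0.1018]
tool_rot: [0.779, 0.627, 0.0, -0.0]
force: [-0.6, 0.7, 1.2]
gripper_width: 0.0542
gripper_force: 0.0
```

```bash
python3 - <<'E'
from h import *
tip(); i=cam("wrist"); np.savez("w11.npz",**i); cv2.imwrite("pics/w11.png",i["pixels"])
h=cv2.cvtColor(i["pixels"],cv2.COLOR_BGR2HSV); m=cv2.inRange(h,(100,120,25),(130,255,255)); n,l,st,c=cv2.connectedComponentsWithStats(m)
for k in range(1,n):
    if st[k,4]>60: print("blue",st[k].tolist(),c[k].round(0))
m=cv2.morphologyEx(m,cv2.MORPH_CLOSE,np.ones((15,15)))
cs,_=cv2.findContours(m,0,2); b=max(cs,key=cv2.contourArea); r=cv2.minAreaRect(b); print(r)
g=cv2.cvtColor(i["pixels"],cv2.COLOR_BGR2GRAY); x,y,ww,hh=cv2.boundingRect(b)
mm=np.zeros_like(g); cv2.drawContours(mm,[cv2.convexHull(b)],0,255,-1)
sat=(h[...,1]<70)&(g>110)&(mm>0); n,l,st,c=cv2.connectedComponentsWithStats(sat.astype(np.uint8))
k=[j for j in range(1,n) if st[j,4]>15]; print(c[k].round(0).tolist(),st[k,4]); X=ray(i,c[k],.052); print(X[:,:2].round(3).tolist(),X.mean(0)); print(manip.get_obs()["tcp_pos"])
for s in manip.silhouettes("rack_b","wrist")[:3]: print(round(s["score"],2),s["bbox"],cv2.minAreaRect(np.argwhere(s["pixels"])[:,::-1].astype(np.float32)))
E
```

```text
TIP [ -53.8 -482.1  130.5]
clock 39.55 tcp reader mm [[ -53.8 -482.1  101.8]] yaw-err deg 75.87 F [-0.6  0.7  1.2] w 54.2
blue [301, 157, 41, 101, 1642] [320. 195.]
blue [334, 220, 6, 38, 91] [338. 238.]
blue [531, 332, 109, 68, 4778] [601. 359.]
((585.0, 365.5), (67.0, 108.0), 90.0)
[] []
[] [nan nan nan]
[ 0.61794182 -0.32196586  0.10175276]
0.56 [303.1, 157.2, 38.5, 102.5] ((321.5, 207.5), (103.0, 41.0), 90.0)<stdin>:11: RuntimeWarning: Mean of empty slice.
  ret = um.true_divide(
```

>>> {"op": "move_arm", "data": {
  "series": [
    [100,-0.003,0,0.02,0],
    [100,-0.0055,0,0.06,0],
    [100,-0.0055,0,0.1,0],
    [100,-0.0055,0,0.1165,0],
    [100,-0.0055,0,0.1165,0],
    [30,-0.0055,0,0.1165,0],
    [30,-0.0055,0,0.1165,0],
    [30,-0.0055,0,0.1165,0],
    [30,-0.0055,0,0.1165,0],
    [30,-0.0055,0,0.1165,0]
  ]
}}

```text
clock: 40.9
tcp_pos: [0.6173, -0.3297, -0.0132]
tool_rot: [0.779, 0.626, 0.001, 0.001]
force: [-0.2, 0.4, 6.2]
gripper_width: 0.035
gripper_force: 52.1
```

```bash
python3 - <<'E'
from h import *
tip(); go([0,-160,80]); print(manip.get_obs()["tcp_pos"])
E
```

```text
TIP [ -54.8 -490.1   15.5]
clock 40.9 tcp reader mm [[ -54.8 -490.1  -13.2]] yaw-err deg 75.71 F [-0.2  0.4  6.2] w 35.0
shift [ 0.3334 -0.0282 -0.0648] turn -0.249
[ 0.61733039 -0.32966157 -0.01324101]
```

>>> {"op": "move_arm", "data": {
  "series": [
    [30,0,0,-0.02,0],
    [30,0,0,-0.045,0],
    [30,0.03,0,-0.065,-0.03],
    [30,0.07,-0.005,-0.065,-0.06],
    [30,0.115,-0.01,-0.065,-0.1],
    [30,0.16,-0.015,-0.065,-0.13],
    [30,0.205,-0.018,-0.065,-0.17],
    [30,0.25,-0.022,-0.065,-0.21],
    [30,0.295,-0.026,-0.065,-0.249],
    [30,0.325,-0.028,-0.065,-0.249]
  ]
}}

```text
clock: 42.15
tcp_pos: [0.6585, -0.0011, 0.0512]
tool_rot: [0.694, 0.72, 0.001, -0.0]
force: [-0.1, 0.0, -2.6]
gripper_width: 0.0352
gripper_force: 51.1
```

>>> {"op": "move_arm", "data": {
  "series": [
    [30,0,0,0,0],
    [30,0,0,0,0]
  ]
}}

```text
clock: 42.4
tcp_pos: [0.6587, -0.0059, 0.0506]
tool_rot: [0.695, 0.719, -0.0, 0.0]
force: [-0.7, -0.5, -1.6]
gripper_width: 0.0352
gripper_force: 51.1
```

```bash
python3 - <<'E'
from h import *
tip(); go([0,-165,36.5]); i=cam("wrist"); print(proj(i,w(p,[[-18,-119,100],[18,-119,100],[0,-119,100]])))
lane(i,-100)
h=cv2.cvtColor(i["pixels"],cv2.COLOR_BGR2HSV); m=cv2.inRange(h,(100,120,25),(130,255,255)); n,l,st,c=cv2.connectedComponentsWithStats(m)
for k in range(1,n):
    if st[k,4]>60: print("blue",st[k].tolist(),c[k].round(0))
caps(i,(45,80,40),(80,255,255),z=.072)
E
```

```text
TIP [  -3.  -167.9   79.3]
clock 42.4 tcp reader mm [[  -3.  -167.9   50.6]] yaw-err deg 90.01 F [-0.7 -0.5 -1.6] w 35.2
shift [0.0029 0.003  0.0428] turn 0.0
[[286.35405177 177.08977307]
 [367.32309491 177.00035055]
 [326.84433191 177.04505545]]
lane row 127 pred edges [293.6 292.3 353.5 355.4] gray from 273 [174, 174, 174, 174, 174, 174, 174, 175, 174, 174, 174, 175, 175, 173, 175, 174, 175, 174, 174, 172, 153, 102, 85, 99, 102, 103, 102, 102, 103, 103, 104, 102, 103, 103, 103, 103, 103, 104, 104, 103, 103, 104, 103, 103, 104, 103, 102, 102, 103, 103, 103, 101, 101, 101, 101, 101, 101, 101, 101, 101, 101, 101, 101, 101, 102, 102, 101, 102, 101, 101, 101, 101, 102, 103, 103, 101, 91, 66, 55, 53, 61, 109, 161, 173, 174, 175, 174, 175, 174, 174, 174, 173, 175, 174, 174, 174, 175, 174, 174, 174, 174]
blue [198, 30, 40, 60, 1819] [217.  60.]
blue [279, 168, 79, 172, 5272] [318. 230.]
caps 5 [[306.0, 11.0], [343.0, 11.0], [307.0, 50.0], [342.0, 50.0], [330.0, 102.0]]
[[0.648, 0.116], [0.666, 0.116], [0.649, 0.099], [0.666, 0.1], [0.661, 0.076]] [0.658  0.1013 0.072 ]
```

>>> {"op": "move_arm", "data": {
  "series": [
    [30,0,0.003,0.01,0],
    [30,0,0.003,0.02,0],
    [30,0,0.003,0.03,0],
    [30,0,0.003,0.037,0],
    [30,0,0.003,0.042,0],
    [30,0,0.003,0.042,0]
  ]
}}

```text
clock: 43.2
tcp_pos: [0.6616, -0.0056, 0.0077]
tool_rot: [0.696, 0.718, -0.0, -0.0]
force: [-0.7, -0.4, -1.0]
gripper_width: 0.0351
gripper_force: 51.1
```

```bash
python3 - <<'E'
from h import *
tip()
E
```

```text
TIP [  -0.  -167.7   36.4]
clock 43.2 tcp reader mm [[  -0.  -167.7    7.7]] yaw-err deg 89.98 F [-0.7 -0.4 -1. ] w 35.1
```

>>> {"op": "move_arm", "data": {
  "series": [
    [30,0,0,0.001,0],
    [65,0,0,0.001,0],
    [65,0,0,0.001,0],
    [65,0,0,-0.02,0],
    [65,0,0,-0.065,0],
    [0,-0.04,0,-0.065,0],
    [0,-0.07,0,-0.065,0],
    [0,-0.07,0,-0.065,0],
    [0,-0.07,0,-0.065,0]
  ]
}}

```text
clock: 44.32
tcp_pos: [0.6644, -0.0747, 0.0742]
tool_rot: [0.696, 0.719, 0.001, 0.0]
force: [0.2, 1.5, -0.1]
gripper_width: 0.0002
gripper_force: 0.0
```

```bash
python3 - <<'E'
from h import *
tip(); go([0,-237,30]); i=cam("wrist"); h=cv2.cvtColor(i["pixels"],cv2.COLOR_BGR2HSV); m=cv2.inRange(h,(100,120,25),(130,255,255)); n,l,st,c=cv2.connectedComponentsWithStats(cv2.morphologyEx(m,cv2.MORPH_CLOSE,np.ones((9,9))))
for k in range(1,n):
    if st[k,4]>60: print("blue",st[k].tolist(),c[k].round(0))
print(proj(i,w(p,[[-18,-213,60],[18,-213,60],[-18,-121,60],[18,-121,60]])))
E
```

```text
TIP [   0.5 -236.8  102.9]
clock 44.33 tcp reader mm [[   0.5 -236.8   74.2]] yaw-err deg 90.0 F [ 0.2  1.5 -0.1] w 0.2
shift [-0.0002 -0.0006  0.0729] turn 0.0
blue [289, 45, 58, 147, 4200] [318. 116.]
[[292.52741058 193.75366801]
 [344.6713907  193.67004147]
 [288.21659465  44.38940731]
 [348.7489867   44.36014279]]
```

>>> {"op": "move_arm", "data": {
  "series": [
    [0,0,0,0.04,0],
    [0,0,0,0.065,0],
    [0,0,0,0.0725,0],
    [0,0.012,0,0.0725,0],
    [0,0.035,0,0.0725,0],
    [0,0.06,0,0.0725,0],
    [0,0.085,0,0.0725,0],
    [0,0.11,0,0.0725,0],
    [0,0.132,0,0.0725,0],
    [0,0.148,0,0.0725,0]
  ]
}}

```text
clock: 45.62
tcp_pos: [0.66, 0.0737, 0.002]
tool_rot: [0.695, 0.719, 0.001, 0.001]
force: [0.6, -5.6, 4.7]
gripper_width: -0.0001
gripper_force: 2.9
```

>>> {"op": "move_arm", "data": {
  "series": [
    [0,0,0,0,0],
    [0,0,0,0,0]
  ]
}}

```text
clock: 45.88
tcp_pos: [0.6591, 0.0724, 0.0004]
tool_rot: [0.696, 0.718, 0.0, -0.0]
force: [-0.8, -0.3, -0.4]
gripper_width: -0.0001
gripper_force: 0.0
```

```bash
python3 - <<'E'
from h import *
tip(); i=cam("wrist"); caps(i,(45,80,40),(80,255,255),z=.072); lane(i,-82)
s=manip.silhouettes("rack_a","wrist"); print([(round(k["score"],2),k["bbox"]) for k in s[:3]])
t=cam("top"); print("start",[(round(k["score"],2),k["bbox"]) for k in manip.silhouettes("start","top")[:2]])
print("racks top",[(round(k["score"],2),k["bbox"]) for k in manip.silhouettes("rack_a","top")[:5]])
c=cv2.cvtColor(t["pixels"],cv2.COLOR_BGR2HSV); m=cv2.inRange(c,(45,100,60),(80,255,255)); n,l,st,ce=cv2.connectedComponentsWithStats(m)
for k in range(1,n):
    if st[k,4]>60: print("green",st[k].tolist(),ce[k].round(1),inv(p,ray(t,ce[k],.112)).round(1))
E
```

```text
TIP [ -0.  -89.6  29.1]
clock 45.88 tcp reader mm [[ -0.  -89.6   0.4]] yaw-err deg 89.98 F [-0.8 -0.3 -0.4] w -0.1
caps 1 [[365.0, 245.0]]
[[0.676, 0.099]] [0.6757 0.0993 0.072 ]
lane row 235 pred edges [284.1 282.  355.2 357.5] gray from 269 [109, 108, 109, 108, 108, 108, 108, 108, 107, 94, 61, 34, 30, 38, 62, 94, 109, 113, 114, 114, 114, 116, 117, 118, 118, 116, 115, 115, 117, 118, 118, 118, 118, 117, 115, 115, 113, 112, 111, 109, 101, 84, 57, 43, 39, 33, 32, 32, 31, 31, 31, 30, 31, 30, 31, 31, 38, 48, 62, 99, 142, 165, 176, 179, 180, 181, 180, 180, 181, 180, 181, 180, 181, 181, 180, 181, 180, 180, 181, 180, 181, 180, 180, 179, 175, 162, 132, 83, 56, 55, 81, 133, 166, 174, 173, 174, 173, 174, 175, 178, 179]
[(0.62, [275.6, 121.6, 88.3, 131.7]), (0.48, [0.0, 0.0, 640.0, 400.0])]
start [(0.54, [206.1, 143.5, 14.5, 8.0]), (0.19, [143.4, 236.7, 51.5, 35.3])]
racks top []
green [96, 55, 74, 41, 2532] [132.9  75.7] [[181.  254.6 112. ]]
green [207, 140, 12, 12, 111] [212.7 145.9] [[ -9.6  40.9 112. ]]
```

Both racks are past the line and no further rack shows in any camera. Go to the start button.

>>> {"op": "move_arm", "data": {
  "series": [
    [0,-0.03,0,0,0],
    [0,-0.04,0,-0.06,0],
    [0,-0.04,0,-0.12,0],
    [0,0,-0.005,-0.15,0],
    [0,0.05,-0.01,-0.15,0],
    [0,0.1,-0.01,-0.15,0],
    [0,0.1,-0.01,-0.15,0],
    [0,0.1,-0.01,-0.15,0]
  ]
}}

```text
clock: 47.12
tcp_pos: [0.6462, 0.1713, 0.1503]
tool_rot: [0.696, 0.718, -0.0, 0.0]
force: [0.6, -0.9, 0.4]
gripper_width: 0.0
gripper_force: 0.0
```

```bash
python3 - <<'E'
from h import *
tip(); i=cam("wrist"); c=cv2.cvtColor(i["pixels"],cv2.COLOR_BGR2HSV); m=cv2.inRange(c,(45,100,60),(80,255,255)); n,l,st,ce=cv2.connectedComponentsWithStats(m)
for k in range(1,n):
    if st[k,4]>60: print("green",st[k].tolist(),ce[k].round(1),inv(p,ray(i,ce[k],.116)).round(1))
cv2.imwrite("pics/w12.png",i["pixels"])
E
```

```text
TIP [ -9.7   9.6 179. ]
clock 47.12 tcp reader mm [[ -9.7   9.6 150.3]] yaw-err deg 89.97 F [ 0.6 -0.9  0.4] w 0.0
green [295, 160, 41, 39, 1262] [314.9 179. ] [[-13.   39.4 116. ]]
```

View pics/w12.png

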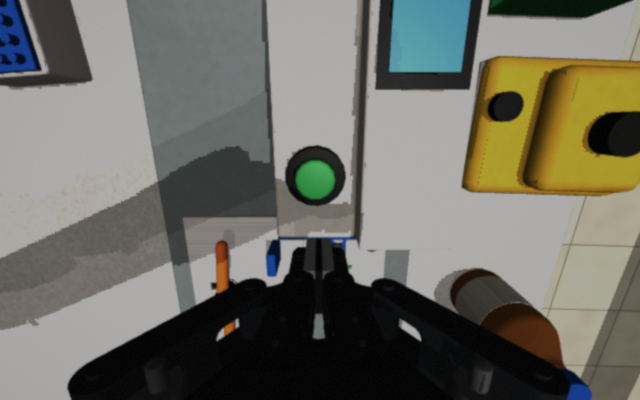

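Button at (315,179), about reader (−12, 40). Descend onto it.

>>> {"op": "move_arm", "data": {
  "series": [
    [0,0.03,-0.002,0,0],
    [0,0.03,-0.002,0.04,0],
    [0,0.03,-0.002,0.048,0],
    [0,0.03,-0.002,0.052,0],
    [0,0.03,-0.002,0.056,0],
    [0,0.03,-0.002,0.058,0],
    [0,0.03,-0.002,0.058,0]
  ]
}}

```text
clock: 48.05
tcp_pos: [0.6442, 0.2009, 0.0936]
tool_rot: [0.696, 0.718, 0.001, 0.001]
force: [0.6, -3.5, 4.5]
gripper_width: -0.0001
gripper_force: 2.3
```

```bash
python3 - <<'E'
from h import *
tip()
E
```

```text
TIP [-10.7  39.3 122.3]
clock 48.05 tcp reader mm [[-10.7  39.3  93.6]] yaw-err deg 89.9 F [ 0.6 -3.5  4.5] w -0.1
```

>>> {"op": "move_arm", "data": {
  "series": [
    [0,0,0,0.001,0],
    [0,0,0,0.002,0],
    [0,0,0,0.003,0],
    [0,0,0,0.003,0]
  ]
}}

```text
clock: 48.55
tcp_pos: [0.6444, 0.2011, 0.0929]
tool_rot: [0.696, 0.718, 0.001, 0.001]
force: [-5.3, -6.7, 20.7]
gripper_width: 0.0001
gripper_force: 9.8
```

>>> {"op": "move_arm", "data": {
  "series": [
    [0,0,0,0.001,0],
    [0,0,0,0.002,0],
    [0,0,0,0.002,0],
    [0,0,0,0.002,0]
  ]
}}

```text
clock: 49.05
tcp_pos: [0.6445, 0.2012, 0.0927]
tool_rot: [0.696, 0.718, 0.002, 0.002]
force: [-10.6, -9.5, 31.0]
gripper_width: -0.0001
gripper_force: 14.9
```

>>> {"op": "move_arm", "data": {
  "series": [
    [0,0,0,-0.006,0],
    [0,0,0,-0.007,0],
    [0,0,0,-0.007,0]
  ]
}}

```text
clock: 49.42
tcp_pos: [0.6436, 0.2022, 0.0948]
tool_rot: [0.696, 0.718, 0.001, 0.0]
force: [2.1, -1.1, 3.8]
gripper_width: 0.0
gripper_force: 1.9
```

>>> {"op": "move_arm", "data": {
  "series": [
    [0,0,0,-0.002,0],
    [0,0,0,-0.002,0]
  ]
}}

```text
clock: 49.68
tcp_pos: [0.6431, 0.2023, 0.0965]
tool_rot: [0.696, 0.718, 0.0, -0.0]
force: [2.0, 0.1, 2.4]
gripper_width: -0.0002
gripper_force: 1.5
```

>>> {"op": "move_arm", "data": {
  "series": [
    [0,0,0,-0.003,0],
    [0,0,0,-0.003,0]
  ]
}}

```text
clock: 49.92
tcp_pos: [0.6424, 0.2022, 0.0992]
tool_rot: [0.695, 0.719, -0.0, -0.001]
force: [0.5, 1.8, 1.0]
gripper_width: 0.0001
gripper_force: 0.7
```

The spring force tapered over about 6 mm, so the button was pressed fully. Retreat and check the final state.

>>> {"op": "move_arm", "data": {
  "series": [
    [0,0,0,-0.05,0],
    [0,0,0,-0.1,0],
    [0,-0.06,-0.06,-0.11,0],
    [0,-0.12,-0.12,-0.11,0],
    [0,-0.18,-0.12,-0.11,0],
    [0,-0.24,-0.1,-0.11,0],
    [0,-0.28,-0.07,-0.11,0],
    [0,-0.28,-0.06,-0.11,0],
    [0,-0.28,-0.06,-0.11,0]
  ]
}}

```text
clock: 51.05
tcp_pos: [0.5918, -0.0814, 0.2082]
tool_rot: [0.697, 0.717, -0.001, -0.001]
force: [0.3, 0.0, -0.0]
gripper_width: -0.0001
gripper_force: 0.0
```

```bash
python3 - <<'E'
from h import *
tip(); i=cam("wrist"); orange(i); red(i); print(proj(i,w(p,[[-120,-200,48],[-120,-135,48],[-120,-115,48],[-120,-50,48]])).round(0).tolist())
# rack b tail: dark blue in lane
h=cv2.cvtColor(i["pixels"],cv2.COLOR_BGR2HSV); m=cv2.inRange(h,(100,120,25),(130,255,255)); n,l,st,c=cv2.connectedComponentsWithStats(m)
for k in range(1,n):
    if st[k,4]>60: print("blue",st[k].tolist(),c[k].round(0))
print("tail pred",proj(i,w(p,[[0,-75,60],[0,-75,20],[0,-85,20]])).round(0).tolist())
m=cv2.inRange(h,(45,100,60),(80,255,255)); n,l,st,c=cv2.connectedComponentsWithStats(m)
for k in range(1,n): 
    if st[k,4]>8: print("green",st[k].tolist())
t=cam("top"); sc=cam("scene")
for nm in["rack_a","dish","tipbox","reagent","beaker","crimper"]: print(nm,[(round(k["score"],2),np.round(k["bbox"]).tolist()) for k in manip.silhouettes(nm,"scene")[:3]])
E
```

```text
TIP [ -72.2 -241.1  236.9]
clock 51.05 tcp reader mm [[ -72.2 -241.1  208.2]] yaw-err deg 89.83 F [ 0.3  0.  -0. ] w -0.1
orange [270, 0, 12, 63, 681] [275.4  29.9]
orange [590, 47, 50, 28, 706] [616.5  57.8]
orange [274, 82, 12, 63, 608] [279.1 112. ]
red [338, 152, 4, 22, 46] [339.4 162.6] reader@z20 [ -46.  -222.8   21. ]
red [454, 262, 57, 49, 2150] [481.6 285.8] reader@z20 [ 167.9 -406.5   21. ]
[[278.0, 147.0], [276.0, 88.0], [275.0, 68.0], [272.0, -2.0]]
blue [326, 0, 10, 25, 234] [331.  12.]
blue [369, 0, 39, 24, 489] [387.  14.]
tail pred [[391.0, 22.0], [382.0, 33.0], [381.0, 43.0]]
green [401, 38, 8, 4, 31]
green [366, 40, 33, 5, 151]
rack_a [(0.89, [365.0, 151.0, 21.0, 33.0]), (0.73, [291.0, 89.0, 148.0, 150.0])]
dish [(0.76, [213.0, 199.0, 31.0, 26.0])]
tipbox [(0.62, [300.0, 86.0, 11.0, 26.0])]
reagent [(0.57, [356.0, 234.0, 33.0, 46.0])]
beaker [(0.87, [335.0, 268.0, 29.0, 42.0]), (0.48, [301.0, 86.0, 9.0, 25.0]), (0.3, [299.0, 162.0, 73.0, 53.0])]
crimper []
```

The levers lie along the rail, pointer and mark are in line, and the green line shows clear behind the last rack. Handing in.

```bash
python3 -c "
from rig import manip
print(manip.close_job())"
```

```text
the job is handed in; nothing more can be done
None
```

The job is handed in at about 51 s: both clamps are tight along the rail, the rail pointer is on the mark within about 0.3 mm, both racks present (b and c) are past the green line, and the start button was pressed to its stop; the judge returned no result.

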